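# Load the case stacker and lock it with its latched dial

## Robot

A 6-joint arm with a two-finger parallel gripper is mounted at the origin on the work surface. World frame = base frame: x ahead of the robot, y to its left, z up, the work surface at z = 0. Lengths are in mm, angles in degrees, forces in N, time in s.
With the tool pointing down it reaches from about 350 to 850 mm from the base axis. Payload 8.1 kg.
Tool frame: the origin (TCP) lies at the very end of the fingers, on their centre line; the grasp point (between the pads) lies 19 mm behind it; z points along the fingers, y is the direction in which the jaws open and shut (so a half turn about z gives the same grasp; the last joint's range is limited). The gripper opens to 85 mm and grips with 20 to 120 N. Pads are 22 mm wide; open, the fingers measure 114 mm over their backs; the gripper's body (76 mm by 85 mm) begins 54 mm behind the grasp point. The pads swing forward as they close: fully open they stand 13 mm farther back than shut.
Start: joints at [-4.893, 7.471, 85.268, -0, 87.261, -4.893], TCP at [600.004, 0.022, 231.292] pointing down, gripper open.
Joint ranges: [-169.43, 169.43], [-51.17, 129.36], [1.28, 143.12], [-76.62, 256.62], [0, 156.53], [-152.29, 152.29]. Speed limits (degrees/s): [136.94, 136.94, 159.86, 180, 180, 180].

## Interface

Orientations are given as [roll, pitch, yaw] about the fixed x, y, z axes, in that order (R = Rz(yaw) Ry(pitch) Rx(roll)).
In Python, from bench import r gives the robot as it stands.
- The arm moves only by the shell command python3 -m crank 'ROWS' [OPENING] [FORCE]. ROWS is JSON, a list that holds one entry, the list of rows, each a list of 6 numbers: the shift along the tool's x, y, z in m, then the turn, a rotation vector about the tool's x, y, z in rad. A call has 1 to 10 rows; each row is the pose to reach, as a shift and turn from the pose measured when the call began, along the tool's axes at that moment; what a row does not reach only later rows make up. A row lasts 1/8 s, in which the tool goes at most 62.5 mm and 10.7 degrees, less where a joint would pass 70% of its speed; a pose out of reach is approached as far as the arm can. A call with a gripper value outside its range is refused whole. OPENING is the closure, from 0 (fully open) to 1 (shut), set as the call begins (- or left out, the last holds). The fingers move at their own pace and stop on an object; FORCE is the grip in N (left out, the last holds). Time passes only in rows, so rows that repeat a pose let the fingers close. It gives the time, the measured TCP pose, the force and the opening at its end, in the units of the state.
- r.sense(): the state, without advancing time (a new reading comes with each control period).
- r.snapshot(name): name is "scene" or "side" or "wrist"; returns (picture, depth): 480x640x3 uint8, blue, green, red; 480x640 float32, mm along the optical axis (not along the pixel's ray), 0 where there is no reading.
- r.get_calibration(name): a dict with "mtx" (3x3 intrinsics, pixels), "cam_to_world" (4x4, takes a point from camera to world coordinates). Camera axes: x right, y down, z forward; pixel columns grow to the right and rows downward; lengths in mm; the calibration is good to about 2 mm. The wrist camera is an equidistant fisheye: a pixel r from the principal point sees the ray r / f radians off the axis. A picture is of the moment at which its call begins: read the wrist's pose just before it. get_calibration takes no time and is no camera call; for the wrist camera it gives the pose at the moment of the call.
- r.hand_in(): hands the job in, once; it reports no verdict.
Trained networks look in the newest picture that a camera, given by its name, has taken for a name from the list of things; names that differ only in an ending like _2 or _b are one class to them, and where a whole thing is asked for, a point or a joint stands for the part that bears it (a point fixed in the world has none). Each returns a list of dicts, best first, with "conf" (0 to 1); they miss things now and then, are a little off and sometimes report something else, mostly with a low value. They report only what shows in the picture. A call takes as long as a camera call. They do not tell look-alikes from the thing itself.
- r.look_for(thing, camera): "extent" ([left, top, right, bottom] in pixels, round what is visible of it).
- r.landmark_of(thing, camera): "pixel" ([column, row] in pixels: a listed point, or the origin of a listed thing).
The state is a dict: "time": time; "joint_pos": joint angles; "qd": joint speeds; "joint_efforts": joint torques, N m; "tool_pos": TCP position; "tcp_rot": TCP orientation; "ft_force": force on the tool from outside, world axes, zero at the start; "wrist_torque": the same for the moment, N m; "finger_gap": finger opening in mm.
Only numpy, scipy, OpenCV 4.12 (cv2) and the standard library are available. Lean on these libraries where they do the work, as an engineer would, in place of code of your own. Each camera call takes 0.05 s, during which the arm holds its last target.

## Task

Fill the stack loader for the next run: squeeze both release tabs of its dial and turn it clockwise to LOAD until it latches with the tabs sprung out again, then stack every closed specimen case on the table, lying flat, in one square column on the loading place between jaw and fence, lengthways from jaw to fence with their edges flush to within a few millimetres. When the whole column stands, squeeze the tabs again and turn the dial back to LOCK so that it latches and the jaw holds the column; leave the other bench things where they are.

Things in the scene. Friction and masses are not known exactly. Their poses are not given: they have to be found in the camera images.
- dial (a joint): Angle of the loader's latched dial, rad: 0 = LOCK (as found), 1.047 (60 degrees) = LOAD; grows clockwise seen from above, a stop at each end. Sprung pins under its two tabs hold it in notches at both stops (0.06 rad of play): it turns only while BOTH tabs are squeezed fully in (friction about 0.1 Nm) and latches by itself when they are let go at a stop. It also drives the jaw.
- tab_a (a joint): How far release tab A is pressed in, m: 0 = out, 0.006 = fully in (frees the dial from about 0.005). Spring force 3 N out, 7 N fully in. Tab A is on the +y side of point dial_grip.
- tab_b (a joint): The same for release tab B, on the -y side of point dial_grip.
- jaw (a joint): How far the jaw plate is pushed back against its own spring, m (0 to 0.022): 0 when it touches nothing; about 2.5 N on a clamped case. Locking may slide the column a few mm towards the fence.
- dial_grip (a point): On the dial's vertical axis, half-way up its tabs, 72 mm above the table; turns with the dial. Grey core 40 mm across, a black ribbed tab on either side along this point's y axis: outer faces 60 mm apart, 48 mm when squeezed; each 28 mm wide, from 48 to 90 mm above the table. The white ring below (radius 48 mm) tops out at 46 mm above the table.
- nest (a point): Centre of the loading place (black rectangle) on the deck, 22 mm above the table. x runs from the dial, 215 mm away, to the fixed fence; cases lie lengthways along it, either way round. Fence face at x = +63 mm; jaw face at x = -39 mm at LOCK (no room for a case), -63 mm at LOAD. Both rise 28 mm above the deck; the +y and -y sides are open, deck 130 mm wide.
- case1_c (a point): Centre of case 1, a closed specimen case 110 x 60 x 36 mm (x, y, z), light grey with a white lid, flat top and bottom (either face may be up), 0.15 to 0.31 kg; the point is half-way up (18 mm). x along its length, z up. All six cases are alike; 4 to 6 are present, the others are absent (None).
- case2_c (a point): Centre of case 2, a closed specimen case 110 x 60 x 36 mm (x, y, z), light grey with a white lid, flat top and bottom (either face may be up), 0.15 to 0.31 kg; the point is half-way up (18 mm). x along its length, z up. All six cases are alike; 4 to 6 are present, the others are absent (None).
- case3_c (a point): Centre of case 3, a closed specimen case 110 x 60 x 36 mm (x, y, z), light grey with a white lid, flat top and bottom (either face may be up), 0.15 to 0.31 kg; the point is half-way up (18 mm). x along its length, z up. All six cases are alike; 4 to 6 are present, the others are absent (None).
- case4_c (a point): Centre of case 4, a closed specimen case 110 x 60 x 36 mm (x, y, z), light grey with a white lid, flat top and bottom (either face may be up), 0.15 to 0.31 kg; the point is half-way up (18 mm). x along its length, z up. All six cases are alike; 4 to 6 are present, the others are absent (None).
- case5_c (a point): Centre of case 5, a closed specimen case 110 x 60 x 36 mm (x, y, z), light grey with a white lid, flat top and bottom (either face may be up), 0.15 to 0.31 kg; the point is half-way up (18 mm). x along its length, z up. All six cases are alike; 4 to 6 are present, the others are absent (None).
- case6_c (a point): Centre of case 6, a closed specimen case 110 x 60 x 36 mm (x, y, z), light grey with a white lid, flat top and bottom (either face may be up), 0.15 to 0.31 kg; the point is half-way up (18 mm). x along its length, z up. All six cases are alike; 4 to 6 are present, the others are absent (None).
- tube_block: Bystander: blue block of short tubes, 85 x 65 x 62 mm, beside the cases; origin at the centre of its underside.
- reagent_bottle: Bystander: amber bottle, 64 mm across, 130 mm tall; origin at the centre of its underside.
- jar: Bystander: clear jar, 70 mm across, 90 mm tall; origin at the centre of its underside.
- beaker: Bystander: glass beaker, 70 mm across, 90 mm tall; origin at the centre of its underside.
- timer: Bystander: flat white bench timer, 60 x 70 x 22 mm; origin at the centre of its underside.
- swab_carton: Bystander: cardboard carton, 90 x 60 x 45 mm; origin at the centre of its underside.
There are look-alikes about, which are no part of the job. What is shaped like the part that bears case1_c but black or blue is not meant. Leave any blue look-alike of the part that bears case3_c alone.

How it is judged (in metres and radians):
On the way, in this order (a step that is already met when the one before it is completed fails the run):
1. the dial is latched at LOAD with both tabs out (value of joint dial above 0.96 rad and value of joint each of tab_a, tab_b below 0.002 m), for 0.2 s.
2. all cases present stand in one square column on the loading place, the dial still latched at LOAD (all of step 1 and horizontal distance between each of case1_c, case2_c, case3_c, case4_c, case5_c, case6_c and nest below 0.014 m and angle between the x axis of each of case1_c, case2_c, case3_c, case4_c, case5_c, case6_c and the x axis of nest, either way round below 0.1 rad and angle between the z axis of each of case1_c, case2_c, case3_c, case4_c, case5_c, case6_c and the z axis of nest, either way round below 0.05 rad and horizontal distance between each of case2_c, case3_c, case4_c, case5_c, case6_c and case1_c below 0.01 m and horizontal distance between each of case3_c, case4_c, case5_c, case6_c and case2_c below 0.01 m and horizontal distance between each of case4_c, case5_c, case6_c and case3_c below 0.01 m and horizontal distance between each of case5_c, case6_c and case4_c below 0.01 m and horizontal distance between case6_c and case5_c below 0.01 m), for 0.3 s.
At the end, for the whole second after the job is handed in: Dial at LOCK (within 0.085 rad), both tabs out (under 2 mm); every case present at rest in the column: centre within 14 mm of the nest centre and 10 mm of each other case (from above), length within 0.10 rad of the nest x axis, flat within 0.05 rad (either face up) (value of joint dial below 0.085 rad and value of joint each of tab_a, tab_b below 0.002 m and horizontal distance between each of case1_c, case2_c, case3_c, case4_c, case5_c, case6_c and nest below 0.014 m and angle between the x axis of each of case1_c, case2_c, case3_c, case4_c, case5_c, case6_c and the x axis of nest, either way round below 0.1 rad and angle between the z axis of each of case1_c, case2_c, case3_c, case4_c, case5_c, case6_c and the z axis of nest, either way round below 0.05 rad and horizontal distance between each of case2_c, case3_c, case4_c, case5_c, case6_c and case1_c below 0.01 m and horizontal distance between each of case3_c, case4_c, case5_c, case6_c and case2_c below 0.01 m and horizontal distance between each of case4_c, case5_c, case6_c and case3_c below 0.01 m and horizontal distance between each of case5_c, case6_c and case4_c below 0.01 m and horizontal distance between case6_c and case5_c below 0.01 m and linear speed of each of case1, case2, case3, case4, case5, case6 below 0.02 m/s); the robot touches nothing.
It fails at once if a bench thing (tube block, bottle, jar, beaker, timer, carton) is knocked over (angle between any of tube_block, reagent_bottle, jar, beaker, timer, swab_carton's own z axis and vertical above 0.6 rad).
It fails at once if a bench thing is pushed more than 60 mm (distance of any of tube_block, reagent_bottle, jar, beaker, timer, swab_carton from where it was at the start of the episode above 0.06 m).
Of case1, case2, case3, case4, case5, case6 only 4 to 6 are there at a start; the rules pass over those that are not, and their reading is None.
At some moment in a run one of case1, case2, case3, case4, case5, case6 may be knocked a few centimetres aside while the robot is not near it.
Once in a run the grip may slacken for a moment while it holds something.
It also fails if it takes over 210 s, if anything falls off the work surface, if the arm or the gripper's body presses on something with over 40 N, if the wrist force passes 120 N, or if a joint passes its speed limit or range.

## Working session

There is one attempt and no reset: what is moved stays moved. The work goes in short steps, Python scripts to look and compute and a shell command to move; the robot and the scene stay as the last step left them, time stands still between calls to the robot, and variables do not carry over. Pictures are saved under pics/ and viewed, and the job is handed in when it is done.

```bash
ls -la; mkdir -p pics; python3 - <<'E'
from bench import r
import cv2,numpy as np
print(r.sense())
for n in("scene","side","wrist"):
    im,d=r.snapshot(n)
    cv2.imwrite(f"pics/{n}0.png",im)
    np.savez(f"pics/{n}0.npz",im=im,d=d)
    c=r.get_calibration(n); print(n,np.array(c["mtx"]).round(1).tolist(),np.array(c["cam_to_world"]).round(3).tolist())
E
```

```text
total 12
drwxr-xr-x  3 agent agent 4096 Dec  6 23:05 .
drwxr-xr-x 23 root  root  4096 Dec  6 23:05 ..
drwxr-xr-x  2 agent agent 4096 Dec  6 23:05 pics
{'time': 0.0, 'joint_pos': array([-4.89283805e+00,  7.51660044e+00,  8.53291435e+01, -3.02519615e-05,
        8.72619204e+01, -4.89329159e+00]), 'qd': array([ 0.0183408 , -0.09430977, -0.15699221,  0.06217585, -0.06821167,
        0.12442271]), 'joint_efforts': array([-1.90700346e-03, -5.69404185e+01, -5.00557995e+01, -2.19391650e-04,
        1.44415747e-02,  7.24149572e-05]), 'tool_pos': array([5.99447565e+02, 7.17597822e-02, 2.30230181e+02]), 'tcp_rot': array([-1.79892725e+02, -9.15368917e-03,  9.00004464e+01]), 'ft_force': array([-0.38819676, -0.19744907, -0.0418888 ]), 'wrist_torque': array([-0.01515314, -0.054308  ,  0.00091116]), 'finger_gap': 85.3315226695749}
scene [[434.8, 0.0, 317.7], [0.0, 434.8, 240.9], [0.0, 0.0, 1.0]] [[0.383, 0.785, -0.487, 1109.425], [0.924, -0.327, 0.2, -293.999], [-0.002, -0.526, -0.85, 1142.908], [0.0, 0.0, 0.0, 1.0]]
side [[459.5, 0.0, 321.1], [0.0, 459.5, 243.9], [0.0, 0.0, 1.0]] [[0.837, -0.406, 0.367, 8.061], [-0.547, -0.625, 0.557, -816.519], [0.003, -0.667, -0.745, 1098.343], [0.0, 0.0, 0.0, 1.0]]
wrist [[371.6, 0.0, 320.5], [0.0, 371.6, 240.0], [0.0, 0.0, 1.0]] [[1.0, -0.0, -0.003, 599.57], [-0.001, -0.961, -0.276, 70.198], [-0.003, 0.276, -0.961, 374.044], [0.0, 0.0, 0.0, 1.0]]
```

View pics/scene0.png

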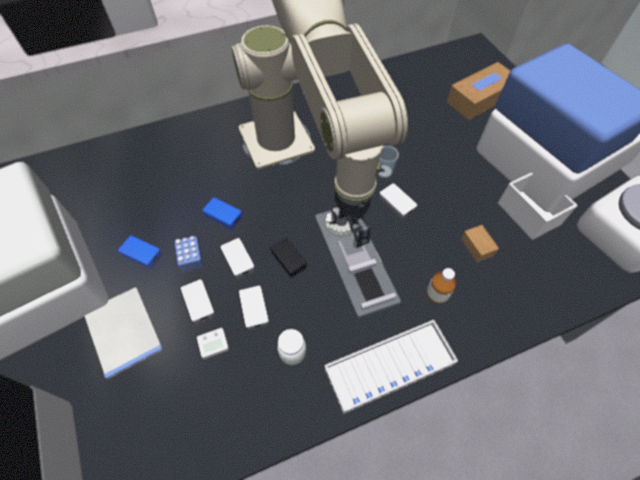

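View pics/side0.png

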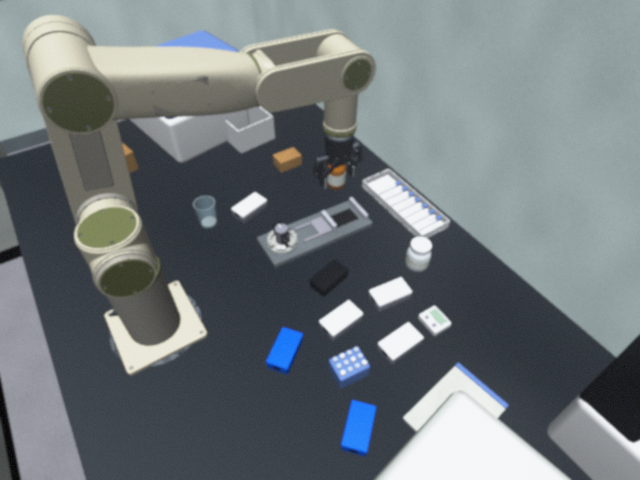

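View pics/wrist0.png

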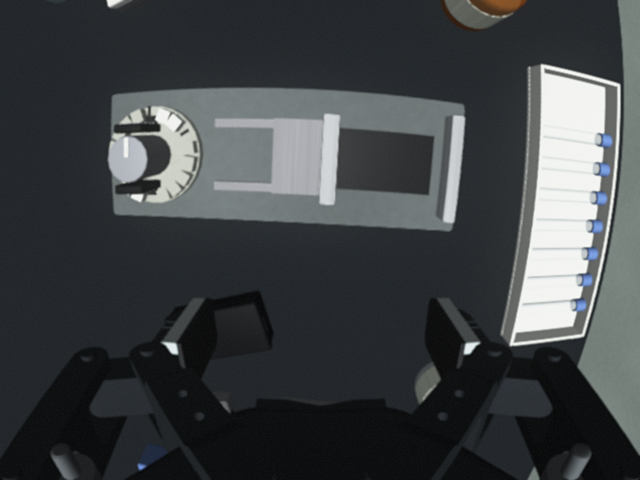

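Scene view: white-lidded cases at about (237,257), (197,300), (254,306) and (398,199). The look-alikes are black (289,256) and blue (222,212) and (139,250). The timer is at (212,343) and the tube block at (187,250). Next I'll measure with depth.

```bash
cat > h.py <<'E'
import numpy as np,cv2
from bench import r
def cloud(n,im=None,d=None,c=None):
    "world points HxWx3 from depth"
    if im is None: c=r.get_calibration(n); im,d=r.snapshot(n)
    K=np.array(c["mtx"]);T=np.array(c["cam_to_world"])
    v,u=np.mgrid[:480,:640].astype(float)
    x=(u-K[0,2])/K[0,0];y=(v-K[1,2])/K[1,1]
    if n=="wrist":
        rr=np.hypot(x,y);k=np.where(rr>1e-9,np.tan(np.minimum(rr,1.5))/np.maximum(rr,1e-9),1);x=x*k;y=y*k
    P=np.stack([x*d,y*d,d],-1)@T[:3,:3].T+T[:3,3]
    P[d<=0]=np.nan
    return im,P
def ortho(ims,xr=(250,950),yr=(-450,600),s=1.0,zmin=-5,zmax=200):
    "top-down colour+height maps: row = x, col = y (flipped so x up, y left)"
    H=int((xr[1]-xr[0])/s);W=int((yr[1]-yr[0])/s)
    hm=np.full((H,W),np.nan);col=np.zeros((H,W,3),np.uint8)
    for im,P in ims:
        p=P.reshape(-1,3);c=im.reshape(-1,3)
        ok=np.isfinite(p[:,0])&(p[:,2]>zmin)&(p[:,2]<zmax);p=p[ok];c=c[ok]
        a=((xr[1]-p[:,0])/s).astype(int);b=((yr[1]-p[:,1])/s).astype(int)
        ok=(a>=0)&(a<H)&(b>=0)&(b<W);a,b,p,c=a[ok],b[ok],p[ok],c[ok]
        o=np.argsort(p[:,2]);hm[a[o],b[o]]=np.fmax(hm[a[o],b[o]],p[o,2]);col[a[o],b[o]]=c[o]
    return col,hm
def rects(im,P,zlo,zhi,white=True,lo=(200,-500),hi=(1000,700),amin=60):
    "min-area rects of points in height band"
    m=(P[...,2]>zlo)&(P[...,2]<zhi)&(P[...,0]>lo[0])&(P[...,0]<hi[0])&(P[...,1]>lo[1])&(P[...,1]<hi[1])
    if white: m&=(im.min(-1)>150)
    m=m.astype(np.uint8);n,l,st,ce=cv2.connectedComponentsWithStats(m,connectivity=4)
    out=[]
    for i in range(1,n):
        if st[i,4]<amin: continue
        q=P[l==i];(c,s,a)=cv2.minAreaRect(q[:,:2].astype(np.float32))
        if s[0]<s[1]: s=(s[1],s[0]);a+=90
        out.append((np.round(c,1).tolist(),np.round(s,1).tolist(),round((a+90)%180-90,1),round(float(np.median(q[:,2])),1),ce[i].round().tolist(),int(st[i,4]),np.median(im[l==i],0).tolist()))
    return out
E
python3 - <<'E'
from h import *
for n in("scene","side"):
    z=np.load(f"pics/{n}0.npz");im,P=cloud(n,z["im"],z["d"],r.get_calibration(n))
    print(n)
    for o in rects(im,P,25,48): print(o)
    print("any colour")
    for o in rects(im,P,12,150,False): print(o)
E
```

```text
scene
([425.6, 262.3], [111.3, 61.8], 16.4, 37.8, [398.0, 199.0], 565, [239.0, 238.0, 239.0])
([430.8, -272.9], [112.0, 59.9], 6.5, 38.0, [237.0, 256.0], 686, [238.0, 237.0, 238.0])
([549.0, 54.4], [97.4, 70.7], -5.0, 31.8, [355.0, 256.0], 299, [186.0, 174.0, 178.0])
([520.9, -416.3], [112.2, 60.4], 3.1, 37.9, [197.0, 300.0], 813, [238.0, 237.0, 238.0])
([598.5, -277.8], [112.0, 60.2], -7.2, 37.9, [253.0, 306.0], 830, [239.0, 238.0, 239.0])
([882.4, 0.3], [320.8, 121.7], -90.0, 30.7, [389.0, 364.0], 668, [207.0, 203.0, 204.0])
any colour
([510.9, 623.5], [380.1, 121.5], 6.4, 79.3, [524.0, 182.0], 4800, [127.0, 124.0, 125.0])
([287.8, 293.9], [73.3, 56.4], -36.2, 65.9, [388.0, 160.0], 423, [117.0, 109.0, 99.0])
([425.5, 262.6], [112.5, 63.4], 15.2, 37.4, [397.0, 200.0], 666, [239.0, 237.0, 239.0])
([255.9, -268.6], [113.6, 62.3], 36.7, 37.9, [222.0, 212.0], 693, [235.0, 118.0, 58.0])
([556.0, 52.6], [362.3, 132.3], -3.0, 25.2, [357.0, 266.0], 4082, [136.0, 131.0, 126.0])
([662.2, 414.5], [92.6, 64.7], -1.2, 45.7, [479.0, 242.0], 751, [99.0, 144.0, 186.0])
([366.1, -401.7], [87.3, 65.7
[... 2269 characters left out ...]
486.6, -134.1], [113.7, 61.1], 13.8, 36.4, [329.0, 276.0], 763, [46.0, 41.0, 39.0])
([599.5, -277.9], [111.7, 62.6], -6.7, 36.4, [390.0, 293.0], 826, [246.0, 245.0, 243.0])
([432.2, -273.2], [112.2, 62.9], 6.7, 36.5, [341.0, 319.0], 912, [246.5, 245.0, 243.0])
([650.8, -411.2], [72.0, 61.8], 88.2, 22.8, [435.0, 319.0], 517, [223.0, 226.0, 217.0])
([522.5, -416.3], [112.8, 61.6], 2.9, 36.6, [400.0, 342.0], 1002, [247.0, 245.0, 244.0])
([257.4, -270.0], [113.4, 60.5], 36.7, 36.7, [285.0, 349.0], 1001, [249.0, 120.0, 28.0])
([367.0, -401.9], [86.3, 68.1], -6.7, 51.2, [349.0, 366.0], 1067, [224.0, 166.0, 135.0])
([319.0, -489.0], [42.3, 21.3], 0.7, 37.0, [355.0, 405.0], 93, [248.0, 122.0, 34.0])
```

Four cases measure up correctly (110x60, top at about 37 mm): A(426,263), B(431,-273), C(522,-416) and D(599,-278). Next I'll get the loader's pose.

```bash
cat >> h.py <<'E'
def plane(n,px,z,c=None):
    "pixel -> world point on height z"
    c=c or r.get_calibration(n);K=np.array(c["mtx"]);T=np.array(c["cam_to_world"])
    x=(px[0]-K[0,2])/K[0,0];y=(px[1]-K[1,2])/K[1,1]
    if n=="wrist":
        t=np.hypot(x,y);k=np.tan(t)/t if t>1e-9 else 1;x*=k;y*=k
    d=T[:3,:3]@np.array([x,y,1]);return T[:3,3]+d*(z-T[2,3])/d[2]
E
python3 - <<'E'
from h import *
for n in("scene","side","wrist"):
    for t,z in(("dial_grip",72),("nest",22),("case1_c",18)):
        for o in r.landmark_of(t,n): print(n,t,round(o["conf"],2),o["pixel"],plane(n,o["pixel"],z).round(1))
z=np.load("pics/wrist0.npz");c=r.get_calibration("wrist");im,P=cloud("wrist",z["im"],z["d"],c)
# black rectangle, deck, fence, jaw from wrist
g=im.max(-1)
for nm,m in(("black",(g<70)&(abs(P[...,2]-22)<6)),("deck",(P[...,2]>16)&(P[...,2]<28)&(P[...,1]>-60)&(P[...,1]<150)&(P[...,0]<760)),("fence/jaw",(P[...,2]>44)&(P[...,2]<55)),("ring",(P[...,2]>38)&(P[...,2]<50)&(P[...,0]<480)),("dialtop",(P[...,2]>75)&(P[...,2]<110)&(P[...,0]<500)&(P[...,1]>-10))):
    n,l,st,ce=cv2.connectedComponentsWithStats(m.astype(np.uint8))
    for i in range(1,n):
        if st[i,4]<150: continue
        q=P[l==i];b=cv2.minAreaRect(q[:,:2].astype(np.float32));print(nm,st[i,4],ce[i].round(),np.round(b[0],1),np.round(b[1],1),round(b[2],1),np.median(q[:,2]).round(1))
E
```

```text
scene dial_grip 0.49 [341.8, 211.6] [427.7  65.1  72. ]
scene nest 0.9 [367.4, 281.6] [648.8  48.6  22. ]
scene case1_c 0.8 [141.4, 252.0] [ 298.  -532.5   18. ]
scene case1_c 0.78 [195.9, 302.2] [ 520.5 -421.7   18. ]
scene case1_c 0.57 [289.2, 258.7] [ 489.9 -131.3   18. ]
scene case1_c 0.51 [213.2, 343.5] [ 654.5 -408.5   18. ]
side dial_grip 0.54 [281.3, 230.2] [442.3  65.7  72. ]
side nest 0.97 [340.5, 218.7] [653.8  47.7  22. ]
side case1_c 0.69 [360.7, 427.4] [ 304.4 -537.9   18. ]
side case1_c 0.62 [331.1, 275.7] [ 496.2 -130.5   18. ]
side case1_c 0.38 [246.2, 205.8] [422.  276.9  18. ]
wrist dial_grip 0.69 [135.6, 155.8] [436.6  60.5  72. ]
wrist nest 0.83 [376.9, 160.3] [653.   47.7  22. ]
black 5403 [384. 161.] [661.1  46.8] [56.8 90.3] 87.0 24.4
black 293 [246. 307.] [ 523.1 -109.9] [37.5 75.6] 56.1 21.8
deck 30089 [306. 156.] [557.7  52.6] [130.9 359.9] 86.9 24.0
fence/jaw 225 [474.  13.] [746.4 195.1] [11.2 48.7] 74.3 49.1
fence/jaw 644 [155. 118.] [441.8  95.4] [19.9 64.7] 77.2 47.6
fence/jaw 1451 [329. 158.] [606.7  49.8] [80.  14.1] 87.0 51.9
fence/jaw 1435 [453. 169.] [721.1  43.5] [99.9 13.3] 86.8 49.7
fence/jaw 180 [163. 153.] [450.6  60.8] [15.9 38.9] 7.0 49.6
fence/jaw 887 [178. 174.] [464.5  39.6] [69.6 27.6] 49.1 47.7
ring 732 [156. 118.] [441.9  95.4] [19.9 64.9] 77.2 47.4
ring 166 [165. 152.] [450.2  60.9] [15.8 39. ] 7.9 44.9
ring 939 [173. 179.] [453.7  34.2] [82.7 33.8] 36.8 47.6
dialtop 358 [131. 128.] [439.9  85.4] [ 8.9 28.1] 87.3 91.1
dialtop 2157 [132. 163.] [438.5  53.8] [50.5 40.1] 84.8 91.5
```

```bash
python3 - <<'E'
import cv2
a=cv2.imread("pics/wrist0.png")
cv2.imwrite("pics/wrist0crop.png",cv2.resize(a[70:250,90:490],None,fx=2,fy=2,interpolation=cv2.INTER_CUBIC))
s=cv2.imread("pics/scene0.png")
cv2.imwrite("pics/scene0crop.png",cv2.resize(s[160:370,90:430],None,fx=2.3,fy=2.3,interpolation=cv2.INTER_CUBIC))
E
```

```text
(no output)
```

View pics/wrist0crop.png

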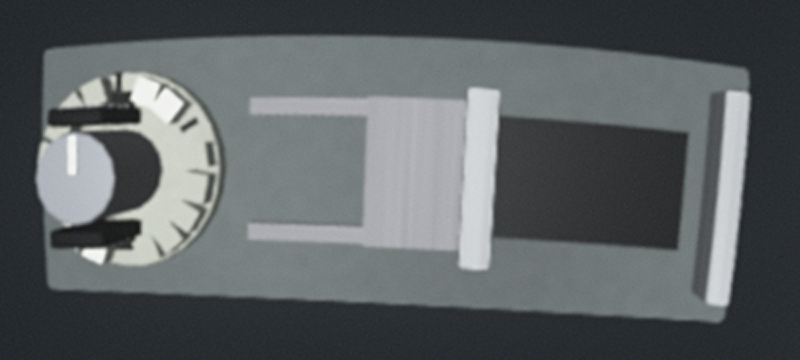

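View pics/scene0crop.png

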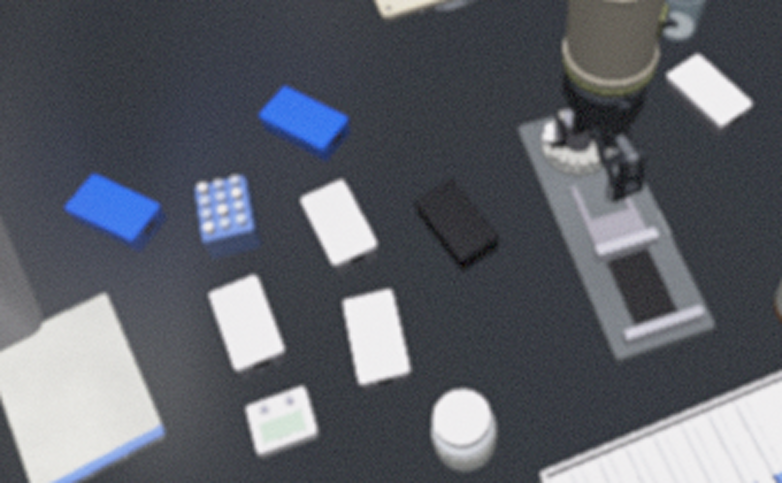

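Loader: the nest is at about (652.5, 47.5) with yaw -3.1°, and the dial at about (437.8, 59.2). The fence, jaw, deck and landmarks all agree. Next I'll move above the dial with the jaws across the tabs (yaw about 177).

```bash
cat >> h.py <<'E'
from scipy.spatial.transform import Rotation as Ro
def to(x,y,z,yaw):
    "total shift (m) and turn (rad) in tool axes from now to a tool-down pose"
    s=r.sense();R=Ro.from_euler("xyz",s["tcp_rot"],degrees=True)
    G=Ro.from_euler("xyz",[180,0,yaw],degrees=True)
    t=R.inv().apply(np.array([x,y,z])-s["tool_pos"])/1000;w=(R.inv()*G).as_rotvec()
    print("t",round(s["time"],2),"shift",t.round(4).tolist(),"turn",w.round(4).tolist(),"now",s["tool_pos"].round(1).tolist(),s["tcp_rot"].round(1).tolist(),"gap",round(s["finger_gap"],1),"f",s["ft_force"].round(1).tolist())
E
python3 -c "
from h import *
to(437.8,59.2,130,176.9)"
```

```text
t 0.6 shift [0.0592, -0.1622, 0.1013] turn [-0.0, -0.0, -1.5167] now [600.0, 0.0, 231.3] [-180.0, -0.0, 90.0] gap 85.5 f [0.3, 0.9, -1.1]
```

```bash
python3 -m crank '[[[0.006,-0.016,0.008,0,0,-0.15],[0.012,-0.032,0.018,0,0,-0.32],[0.018,-0.049,0.028,0,0,-0.49],[0.025,-0.068,0.040,0,0,-0.66],[0.032,-0.088,0.052,0,0,-0.83],[0.039,-0.108,0.064,0,0,-1.0],[0.046,-0.127,0.077,0,0,-1.17],[0.053,-0.145,0.090,0,0,-1.34],[0.058,-0.158,0.099,0,0,-1.46],[0.059,-0.162,0.101,0,0,-1.517]]]' 0 30
python3 - <<'E'
from h import *
to(437.8,59.2,130,176.9)
c=r.get_calibration("wrist");im,d=r.snapshot("wrist");im,P=cloud("wrist",im,d,c)
cv2.imwrite("pics/wrist1.png",im);print("zmax",np.nanmax(P[...,2]))
for n in("scene",):
    im,d=r.snapshot(n);cv2.imwrite(f"pics/{n}1.png",im);im,P=cloud(n,im,d,r.get_calibration(n))
    for o in rects(im,P,25,48): print(o)
m=r.landmark_of("dial_grip","wrist");print([(o["conf"],o["pixel"],plane("wrist",o["pixel"],72,c).round(1).tolist()) for o in m])
E
```

```text
time: 1.85
tool_pos: [436.9, 59.3, 129.6]
tcp_rot: [-180.0, -0.1, 177.1]
ft_force: [1.1, 0.5, -0.2]
finger_gap: 85.7
t 1.85 shift [-0.0009, -0.0001, -0.0004] turn [-0.0, -0.0011, 0.0036] now [436.9, 59.3, 129.6] [-180.0, -0.1, 177.1] gap 85.7 f [1.1, 0.5, -0.2]
zmax 238.53447091446367
([424.9, 263.3], [111.6, 62.8], 15.0, 37.9, [398.0, 199.0], 566, [239.0, 238.0, 239.0])
([461.4, 62.8], [86.4, 40.9], 86.9, 38.8, [346.0, 226.0], 148, [194.0, 196.0, 198.0])
([542.9, 55.1], [91.7, 71.0], -3.6, 31.6, [356.0, 255.0], 328, [186.0, 173.0, 177.0])
([431.5, -272.9], [111.9, 60.1], 6.4, 37.9, [237.0, 256.0], 687, [238.0, 237.0, 238.0])
([520.7, -416.3], [112.9, 60.2], 3.1, 37.8, [197.0, 300.0], 815, [238.0, 237.0, 238.0])
([598.3, -277.7], [111.7, 60.1], -7.1, 37.7, [253.0, 306.0], 829, [239.0, 238.0, 239.0])
([883.0, 0.5], [321.5, 121.4], -90.0, 30.7, [390.0, 364.0], 673, [208.0, 203.0, 205.0])
[(0.83, [318.3, 263.2], [437.8, 58.0, 72.0])]
```

View pics/wrist1.png

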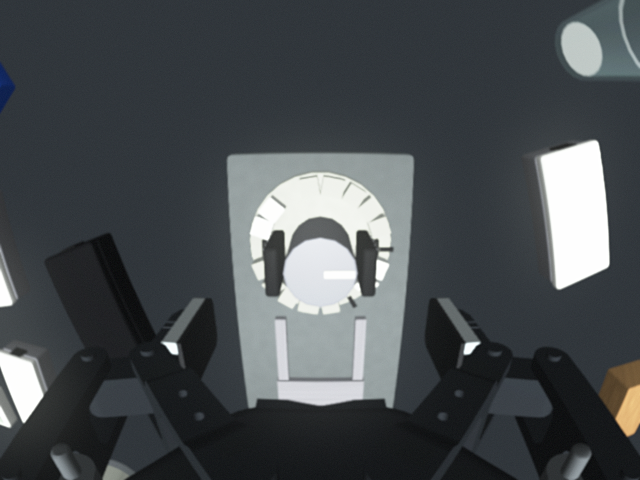

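View pics/scene1.png

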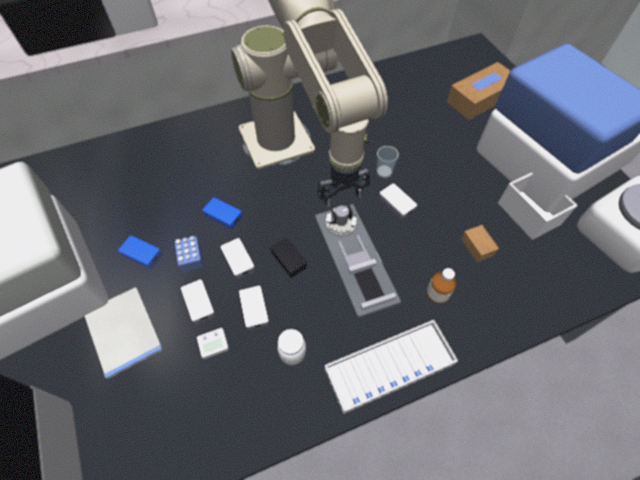

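The jaws are centred on the dial and straddle both tabs, with tabs at (273,265) and (367,265). I'll descend and squeeze.

```bash
python3 -m crank '[[[-0.001,0,0.010,0,0,0.003],[-0.001,0,0.025,0,0,0.003],[-0.001,0,0.042,0,0,0.003],[-0.001,0,0.058,0,0,0.003],[-0.001,0,0.069,0,0,0.003],[-0.001,0,0.074,0,0,0.003],[-0.001,0,0.075,0,0,0.003]]]' 0 35
python3 -m crank '[[[0,0,0,0,0,0],[0,0,0,0,0,0],[0,0,0,0,0,0],[0,0,0,0,0,0],[0,0,0,0,0,0],[0,0,0,0,0,0]]]' 1 35
python3 - <<'E'
from h import *
to(437.8,59.2,55,176.9)
im,d=r.snapshot("wrist");cv2.imwrite("pics/wrist2.png",im)
im,d=r.snapshot("side");cv2.imwrite("pics/side2.png",cv2.resize(im[150:350,180:450],None,fx=2.9,fy=2.9))
E
```

```text
time: 2.88
tool_pos: [439.0, 59.0, 55.3]
tcp_rot: [180.0, 0.0, 176.7]
ft_force: [0.9, 0.8, 0.2]
finger_gap: 85.3
time: 3.62
tool_pos: [440.0, 58.8, 57.0]
tcp_rot: [-180.0, 0.1, 176.7]
ft_force: [-4.4, -1.6, 12.1]
finger_gap: 45.6
t 3.62 shift [0.0022, 0.0002, 0.002] turn [-0.0003, 0.002, -0.0034] now [440.0, 58.8, 57.0] [-180.0, 0.1, 176.7] gap 45.6 f [-4.4, -1.6, 12.1]
```

View pics/wrist2.png

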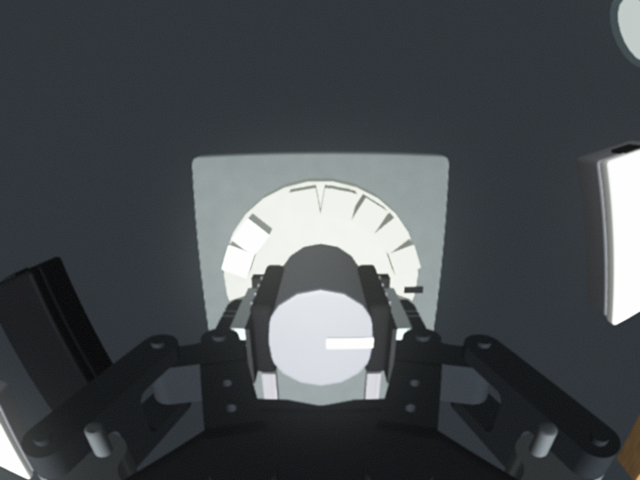

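View pics/side2.png

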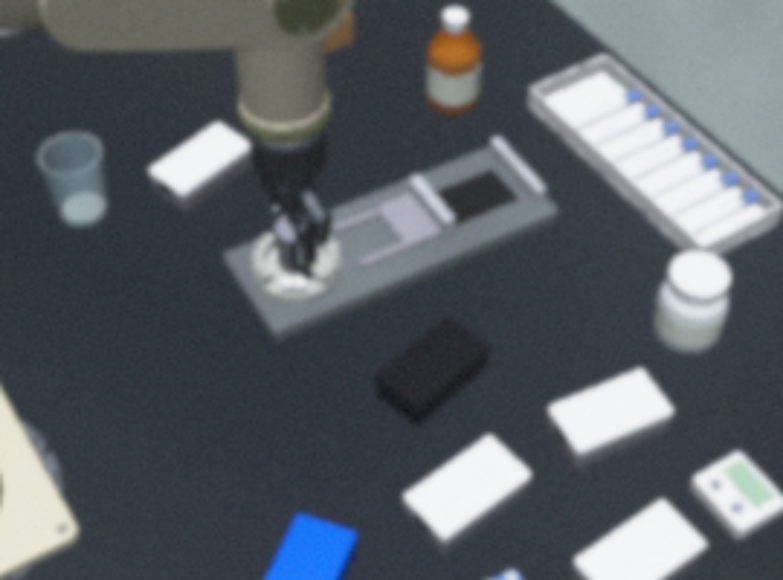

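The tabs are squeezed: the gap reads 45.6, and the pads sit on both ribs at (265,300) and (380,300). I'll turn clockwise 60°.

```bash
python3 -m crank '[[[0,0,0,0,0,0.05],[0,0,0,0,0,0.15],[0.001,0,0,0,0,0.27],[0.001,0,0,0,0,0.39],[0.001,0,0,0,0,0.51],[0.001,0,0,0,0,0.63],[0.001,0,0,0,0,0.75],[0.001,0,0,0,0,0.87],[0.001,0,0,0,0,0.98],[0.001,0,0,0,0,1.06]]]' 1 35
python3 - <<'E'
from h import *
s=r.sense();print(s["wrist_torque"]);to(437.8,59.2,55,116.9)
im,d=r.snapshot("wrist");cv2.imwrite("pics/wrist3.png",im)
E
```

```text
time: 4.97
tool_pos: [438.7, 57.3, 57.3]
tcp_rot: [-180.0, 0.2, 115.8]
ft_force: [-3.1, -9.7, 4.3]
finger_gap: 45.0
[-1.54242572  0.69509481  0.61231483]
t 4.97 shift [0.0022, -0.0, 0.0023] turn [-0.0004, 0.0037, -0.019] now [438.7, 57.3, 57.3] [-180.0, 0.2, 115.8] gap 45.0 f [-3.1, -9.7, 4.3]
```

View pics/wrist3.png

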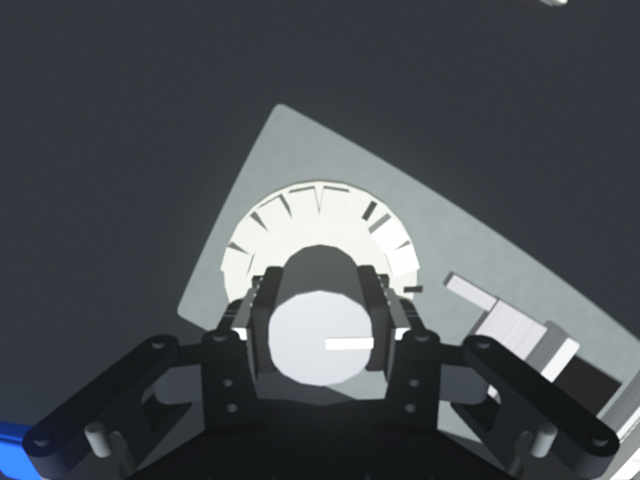

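The dial turned with the tool, and 0.6 Nm suggests it is at the stop. I'll open the jaws in place, lift, and check.

```bash
python3 -m crank '[[[0,0,0,0,0,0],[0,0,0,0,0,0],[0,0,0,0,0,0],[0,0,0,0,0,0],[0,0,0,0,0,0]]]' 0 35
python3 -m crank '[[[0,0,-0.008,0,0,0],[0,0,-0.025,0,0,0],[0,0,-0.050,0,0,0],[0,0,-0.080,0,0,0],[0,0,-0.110,0,0,0],[0,0,-0.120,0,0,0],[0,0,-0.120,0,0,0]]]' 0 35
python3 - <<'E'
from h import *
c=r.get_calibration("wrist");im,d=r.snapshot("wrist");cv2.imwrite("pics/wrist4.png",im)
im,P=cloud("wrist",im,d,c)
m=(P[...,2]>78)&(P[...,2]<100)&(P[...,0]>370)&(P[...,0]<500)&(P[...,1]>0)&(P[...,1]<120)&(im.max(-1)<90)
n,l,st,ce=cv2.connectedComponentsWithStats(m.astype(np.uint8))
for i in range(1,n):
    if st[i,4]>100: q=P[l==i];print(st[i,4],ce[i],[np.round(a,1) for a in cv2.minAreaRect(q[:,:2].astype(np.float32))])
im,d=r.snapshot("scene")
im,P=cloud("scene",im,d,r.get_calibration("scene"));cv2.imwrite("pics/scene4.png",cv2.resize(im[160:340,280:440],None,fx=3.3,fy=3.3))
for o in rects(im,P,25,48): print(o)
to(437.8,59.2,55,116.9)
E
```

```text
time: 5.65
tool_pos: [438.9, 57.4, 57.5]
tcp_rot: [-180.0, 0.2, 115.6]
ft_force: [0.5, 0.2, -0.2]
finger_gap: 85.5
time: 6.52
tool_pos: [439.2, 57.8, 178.4]
tcp_rot: [179.9, 0.3, 115.6]
ft_force: [0.8, 0.0, -0.3]
finger_gap: 85.6
523 [357.23518164 237.1625239 ] [array([459.6,  71.3]), array([ 7.9, 26.3]), np.float64(26.9)]
502 [280.0438247  238.44621514] [array([413.3,  48.2]), array([ 8.2, 26. ]), np.float64(26.4)]
([425.3, 264.0], [111.0, 65.3], 14.5, 37.7, [398.0, 199.0], 564, [239.0, 238.0, 239.0])
([446.0, 37.3], [77.0, 40.7], 25.6, 37.5, [333.0, 223.0], 124, [198.0, 200.5, 202.0])
([535.8, 54.8], [76.9, 73.5], -0.2, 31.7, [353.0, 250.0], 285, [186.0, 174.0, 177.0])
([431.0, -273.1], [112.2, 60.0], 6.2, 37.8, [237.0, 256.0], 687, [238.0, 237.0, 238.0])
([522.8, -416.1], [114.0, 60.3], 2.9, 38.0, [197.0, 300.0], 814, [238.0, 237.0, 238.0])
([598.3, -277.6], [111.9, 60.0], -7.2, 37.7, [253.0, 306.0], 828, [239.0, 238.0, 239.0])
([882.5, 0.9], [321.9, 121.3], 90.0, 30.8, [393.0, 364.0], 629, [208.0, 202.0, 204.0])
t 6.62 shift [0.0018, 0.0006, 0.1214] turn [-0.0015, 0.0031, -0.0223] now [438.0, 57.8, 176.5] [-179.9, 0.2, 115.6] gap 85.5 f [-0.0, -0.3, -0.4]
```

View pics/wrist4.png

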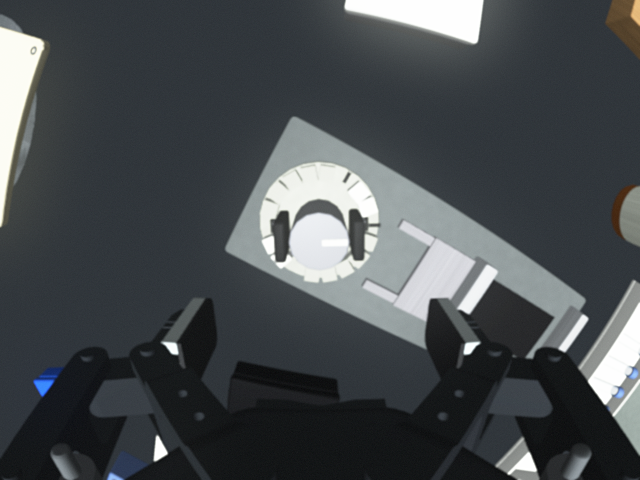

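View pics/scene4.png

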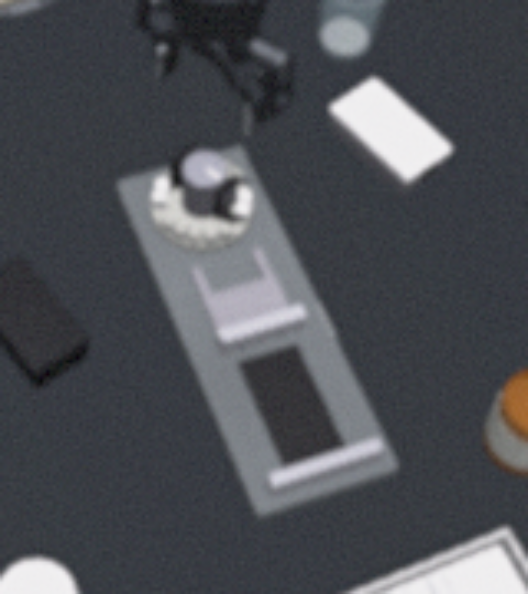

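The dial is at LOAD: it turned about 60°, and the tab centres are 51.7 mm apart, so the tabs are out. The jaw is drawn back. Next is case A, which lies alone on the +y side.

```bash
python3 -c "
from h import *
to(425.5,263.3,160,196)"
```

```text
t 6.62 shift [0.1908, 0.0776, 0.0157] turn [-0.0035, 0.0016, -1.4028] now [438.0, 57.8, 176.5] [-179.9, 0.2, 115.6] gap 85.5 f [-0.0, -0.3, -0.4]
```

```bash
python3 -m crank '[[[0.012,0.005,0.001,0,0,-0.10],[0.032,0.013,0.002,0,0,-0.25],[0.055,0.022,0.004,0,0,-0.42],[0.080,0.032,0.006,0,0,-0.59],[0.105,0.043,0.008,0,0,-0.76],[0.130,0.053,0.010,0,0,-0.93],[0.155,0.063,0.012,0,0,-1.10],[0.175,0.071,0.014,0,0,-1.26],[0.188,0.077,0.016,0,0,-1.37],[0.191,0.078,0.016,0,0,-1.403]]]' 0 35
cat >> h.py <<'E'
def case_at(x,y,zlo=26,zhi=48,tag=None,rad=90):
    "case top seen by the wrist camera near x,y"
    c=r.get_calibration("wrist");im,d=r.snapshot("wrist");im,P=cloud("wrist",im,d,c)
    if tag: cv2.imwrite(f"pics/{tag}.png",im)
    for o in rects(im,P,zlo,zhi,True,(x-rad,y-rad),(x+rad,y+rad),300): print("wrist",o)
E
python3 - <<'E'
from h import *
case_at(425,263,tag="wA")
to(425.5,263.3,5,196)
E
```

```text
time: 7.88
tool_pos: [424.7, 263.8, 158.0]
tcp_rot: [-179.8, -0.2, -163.9]
ft_force: [-0.3, 0.8, -0.7]
finger_gap: 85.4
wrist ([426.0, 263.5], [110.0, 60.1], 15.1, 36.8, [320.0, 230.0], 11273, [253.0, 254.0, 254.0])
t 7.92 shift [-0.001, 0.0, 0.1533] turn [-0.0038, -0.0035, 0.0023] now [424.9, 263.7, 158.3] [-179.8, -0.2, -163.9] gap 85.3 f [0.2, 0.0, 0.0]
```

View pics/wA.png

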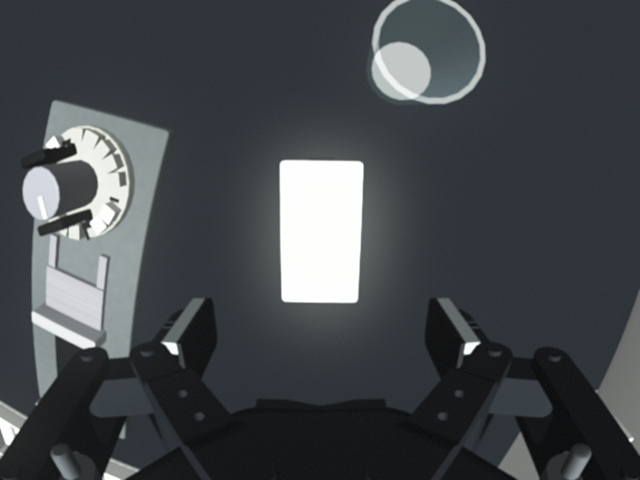

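The wrist camera sees the case exactly (110.0 x 60.1, top 36.8) at (426.0, 263.5), yaw 15.1°. I'll descend and grip.

```bash
python3 -m crank '[[[-0.001,0,0.020,-0.004,-0.004,0.017],[-0.001,0,0.050,-0.004,-0.004,0.017],[-0.001,0,0.085,-0.004,-0.004,0.017],[-0.001,0,0.118,-0.004,-0.004,0.017],[-0.001,0,0.140,-0.004,-0.004,0.017],[-0.001,0,0.150,-0.004,-0.004,0.017],[-0.001,0,0.151,-0.004,-0.004,0.017]]]' 0 40
python3 -m crank '[[[0,0,0,0,0,0],[0,0,0,0,0,0],[0,0,0,0,0,0],[0,0,0,0,0,0],[0,0,0,0,0,0]]]' 1 40
python3 -c "
from h import *
to(426,263.5,150,195.1)"
```

```text
time: 8.8
tool_pos: [425.1, 262.7, 6.9]
tcp_rot: [-180.0, -0.0, -164.9]
ft_force: [-0.2, -0.8, 1.1]
finger_gap: 85.3
time: 9.43
tool_pos: [426.1, 263.1, 8.1]
tcp_rot: [180.0, 0.1, -164.9]
ft_force: [-0.9, -0.8, 6.0]
finger_gap: 59.2
t 9.43 shift [-0.0002, 0.0004, -0.1419] turn [0.0001, 0.0014, -0.0003] now [426.1, 263.1, 8.1] [180.0, 0.1, -164.9] gap 59.2 f [-0.9, -0.8, 6.0]
```

```bash
python3 -m crank '[[[0,0,-0.006,0,0,0],[0,0,-0.020,0,0,0],[0,0,-0.045,0,0,0],[0,0,-0.075,0,0,0],[0,0,-0.092,0,0,0],[0,0,-0.100,0,0,0],[0,0,-0.100,0,0,0]]]' 1 40
python3 - <<'E'
from h import *
to(655.3,47.5,130,176.9)
case_at(426,263,zlo=120,zhi=150,tag="wA2")
E
```

```text
time: 10.3
tool_pos: [426.0, 263.1, 108.2]
tcp_rot: [180.0, 0.1, -164.9]
ft_force: [-1.1, -0.1, -1.2]
finger_gap: 59.2
t 10.3 shift [-0.1653, -0.2679, -0.0215] turn [0.0005, 0.0017, 0.3174] now [426.0, 263.1, 108.2] [180.0, 0.1, -164.9] gap 59.2 f [-1.1, -0.1, -1.2]
wrist ([416.5, 261.3], [89.7, 61.5], 15.0, 136.9, [320.0, 290.0], 35859, [241.0, 243.0, 242.0])
```

View pics/wA2.png

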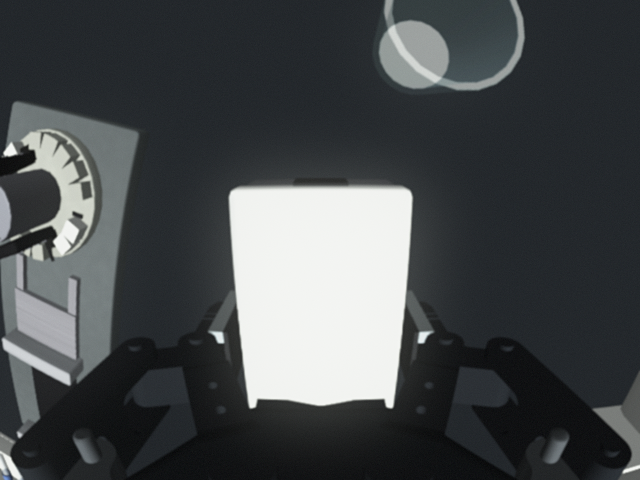

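Case A is held level, its top at 137 as expected, and centred on the TCP. I'll carry it to the nest.

```bash
python3 -m crank '[[[-0.008,-0.013,-0.001,0,0,0.015],[-0.022,-0.036,-0.003,0,0,0.045],[-0.042,-0.068,-0.005,0,0,0.080],[-0.064,-0.104,-0.008,0,0,0.120],[-0.087,-0.141,-0.011,0,0,0.165],[-0.110,-0.178,-0.014,0,0,0.210],[-0.132,-0.214,-0.017,0,0,0.255],[-0.150,-0.243,-0.020,0,0,0.290],[-0.161,-0.261,-0.021,0,0,0.310],[-0.165,-0.268,-0.021,0,0,0.317]]]' 1 40
python3 - <<'E'
from h import *
to(655.3,47.5,31,176.9)
c=r.get_calibration("wrist");im,d=r.snapshot("wrist");im,P=cloud("wrist",im,d,c)
cv2.imwrite("pics/wA3.png",im)
im,d=r.snapshot("scene");im2,P2=cloud("scene",im,d,r.get_calibration("scene"));cv2.imwrite("pics/sA3.png",cv2.resize(im[160:340,280:440],None,fx=3.3,fy=3.3))
for o in rects(im2,P2,45,56,True,(540,-60),(780,150),30): print("band",o)
for o in rects(im2,P2,130,185,True,(540,-60),(780,150),30): print("held",o)
E
```

```text
time: 11.6
tool_pos: [655.0, 45.0, 127.2]
tcp_rot: [-180.0, -0.1, 176.8]
ft_force: [0.7, 0.1, -2.2]
finger_gap: 59.5
t 11.6 shift [-0.0003, 0.0025, 0.0962] turn [-0.0003, -0.0011, -0.0021] now [655.0, 45.0, 127.2] [-180.0, -0.1, 176.8] gap 59.5 f [0.7, 0.1, -2.2]
band ([720.1, 43.0], [99.2, 13.0], 86.7, 49.4, [378.0, 300.0], 152, [206.0, 194.5, 195.0])
held ([675.6, 46.0], [69.9, 64.6], -3.0, 156.6, [376.0, 269.0], 547, [239.0, 238.0, 239.0])
```

View pics/wA3.png

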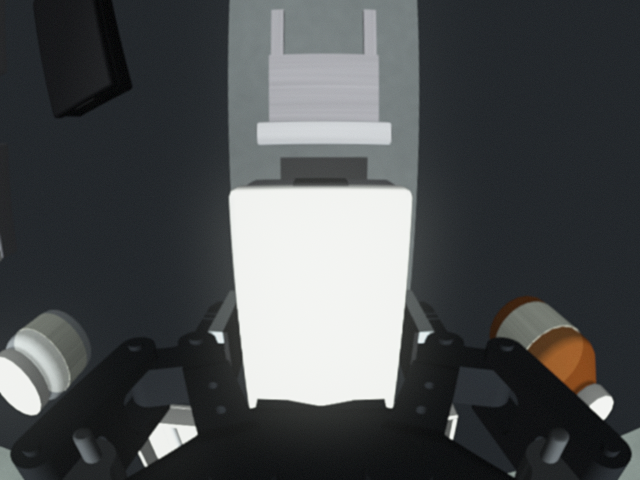

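View pics/sA3.png

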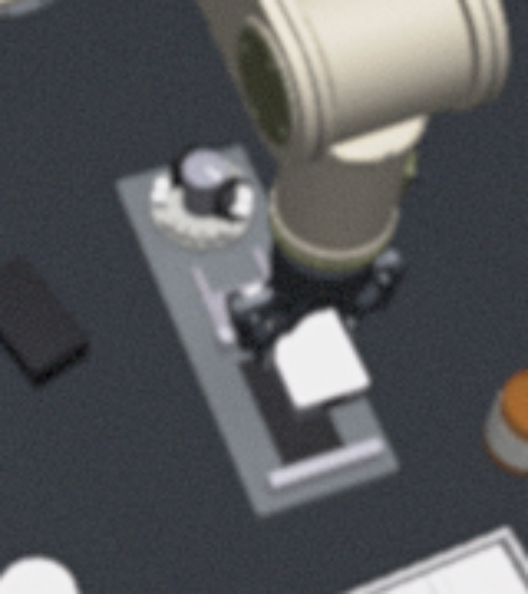

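```bash
python3 - <<'E'
from h import *
c=r.get_calibration("wrist");im,d=r.snapshot("wrist");im,P=cloud("wrist",im,d,c)
u=np.array([np.cos(np.radians(-3.1)),np.sin(np.radians(-3.1))]);v=np.array([-u[1],u[0]])
L=(P[...,:2]-np.array([652,47.7]));X=L@u;Y=L@v
for nm,m in(("jaw",(P[...,2]>44)&(P[...,2]<56)&(X>-90)&(X<-50)&(abs(Y)<60)&(im.min(-1)>150)),("black",(im.max(-1)<75)&(abs(P[...,2]-23)<5)&(abs(Y)<50)&(X<0)),("deck",(abs(P[...,2]-23)<6)&(abs(Y)<90)&(X<-40)&(X>-110))):
    print(nm,m.sum(),"X",np.percentile(X[m],[1,5,50,95,99]).round(1),"Y",np.percentile(Y[m],[0.5,2,50,98,99.5]).round(1),"z",np.median(P[...,2][m]).round(1))
z=np.load("pics/wrist0.npz");Tn=[[1,0,-.003,599.57],[-.001,-.961,-.276,70.198],[-.003,.276,-.961,374.044],[0,0,0,1]]
im,P=cloud("wrist",z["im"],z["d"],dict(mtx=c["mtx"],cam_to_world=Tn))
L=(P[...,:2]-np.array([652,47.7]));X=L@u;Y=L@v
for nm,m in(("fence",(P[...,2]>44)&(P[...,2]<56)&(X>50)&(X<90)&(abs(Y)<60)&(im.min(-1)>150)),("black",(im.max(-1)<75)&(abs(P[...,2]-23)<5)&(abs(Y)<40)&(X<60)&(X>-40)),("deck",(abs(P[...,2]-23)<6)&(abs(Y)<90)&(abs(X)<50))):
    print(nm,m.sum(),"X",np.percentile(X[m],[1,5,50,95,99]).round(1),"Y",np.percentile(Y[m],[0.5,2,50,98,99.5]).round(1),"z",np.median(P[...,2][m]).round(1))
E
```

```text
jaw 3018 X [-76.7 -76.1 -70.  -64.  -63.4] Y [-39.4 -38.1  -0.5  37.7  39. ] z 50.9
black 1496 X [-53.  -52.8 -46.9 -40.8 -40.2] Y [-27.8 -27.1   0.9  27.   27.7] z 23.3
deck 11342 X [-109.  -105.2  -60.5  -42.2  -40.5] Y [-64.2 -62.8  -0.4  62.3  63.7] z 23.0
fence 1221 X [63.  63.4 68.1 73.5 74.1] Y [-49.5 -47.8   0.1  47.3  48.5] z 48.9
black 5478 X [-36.1 -32.7   6.9  48.5  52.3] Y [-28.4 -27.5   0.   27.   27.8] z 23.5
deck 12510 X [-47.3 -37.5   2.8  45.1  49. ] Y [-63.9 -61.8   1.7  62.1  63.9] z 23.2
```

The wrist view confirms the nest at (652.0, 47.6), yaw -3.1°: the jaw face is at -63.4 and the fence face at +63. I'll lower the case at x about +3.

```bash
python3 -m crank '[[[0,0.001,0.010,0,-0.001,-0.002],[0,0.002,0.028,0,-0.001,-0.002],[0,0.0025,0.045,0,-0.001,-0.002],[0,0.0025,0.055,0,-0.001,-0.002],[0,0.0025,0.058,0,-0.001,-0.002],[0,0.0025,0.058,0,-0.001,-0.002]]]' 1 40
python3 -c "
from h import *
to(655,47.5,30.5,176.9)"
```

```text
time: 12.5
tool_pos: [654.3, 49.3, 69.6]
tcp_rot: [180.0, -0.0, 177.0]
ft_force: [0.3, -0.3, -2.0]
finger_gap: 59.6
t 12.5 shift [-0.0008, -0.0018, 0.0391] turn [0.0002, -0.0, 0.002] now [654.3, 49.3, 69.6] [180.0, -0.0, 177.0] gap 59.6 f [0.3, -0.3, -2.0]
```

```bash
python3 -m crank '[[[-0.001,-0.002,0.006,0,0,0.002],[-0.001,-0.002,0.014,0,0,0.002],[-0.001,-0.002,0.022,0,0,0.002],[-0.001,-0.002,0.027,0,0,0.002],[-0.001,-0.002,0.029,0,0,0.002],[-0.001,-0.002,0.029,0,0,0.002],[-0.001,-0.002,0.029,0,0,0.002]]]' 1 40
python3 -c "
from h import *
to(655,47.5,30.5,176.9)
im,d=r.snapshot('scene')
to(655,47.5,30.5,176.9)
im,d=r.snapshot('scene')
to(655,47.5,30.5,176.9)"
```

```text
time: 13.38
tool_pos: [655.4, 47.3, 41.0]
tcp_rot: [180.0, 0.0, 176.9]
ft_force: [-0.0, -0.4, -2.2]
finger_gap: 59.0
t 13.38 shift [0.0005, 0.0002, 0.0105] turn [0.0002, 0.0006, -0.0] now [655.4, 47.3, 41.0] [180.0, 0.0, 176.9] gap 59.0 f [-0.0, -0.4, -2.2]
t 13.43 shift [0.0005, 0.0002, 0.0106] turn [0.0002, 0.0006, -0.0] now [655.5, 47.2, 41.1] [180.0, 0.0, 176.9] gap 59.3 f [-0.2, 0.5, -1.8]
t 13.47 shift [0.0005, 0.0002, 0.0105] turn [0.0002, 0.0006, 0.0] now [655.4, 47.3, 41.1] [180.0, 0.0, 176.9] gap 59.2 f [-0.4, -0.6, -2.2]
```

```bash
python3 -m crank '[[[0.0005,0,0.004,0,0,0],[0.0005,0,0.008,0,0,0],[0.0005,0,0.010,0,0,0],[0.0005,0,0.011,0,0,0],[0.0005,0,0.011,0,0,0]]]' 1 40
python3 -c "
from h import *
to(655,47.5,30.5,176.9)"
```

```text
time: 14.1
tool_pos: [655.1, 47.3, 30.2]
tcp_rot: [180.0, 0.0, 176.9]
ft_force: [-0.3, -0.6, -0.4]
finger_gap: 59.2
t 14.1 shift [0.0001, 0.0002, -0.0003] turn [0.0002, 0.0008, -0.0] now [655.1, 47.3, 30.2] [180.0, 0.0, 176.9] gap 59.2 f [-0.3, -0.6, -0.4]
```

The weight is off the wrist, so the case is resting. I'll release, rise, and check.

```bash
python3 -m crank '[[[0,0,0,0,0,0],[0,0,0,0,0,0],[0,0,0,0,0,0],[0,0,0,0,0,0]]]' 0 40
python3 -m crank '[[[0,0,-0.010,0,0,0],[0,0,-0.030,0,0,0],[0,0,-0.060,0,0,0],[0,0,-0.100,0,0,0],[0,0,-0.135,0,0,0],[0,0,-0.155,0,0,0],[0,0,-0.160,0,0,0],[0,0,-0.160,0,0,0]]]' 0 40
cat >> h.py <<'E'
U=np.array([np.cos(np.radians(-3.1)),np.sin(np.radians(-3.1))]);V=np.array([-U[1],U[0]]);N=np.array([652.0,47.6])
def column(top,tag=None):
    "top case in nest frame, and scene cases"
    c=r.get_calibration("wrist");im,d=r.snapshot("wrist");im,P=cloud("wrist",im,d,c)
    if tag: cv2.imwrite(f"pics/{tag}.png",im)
    for o in rects(im,P,top-9,top+9,True,(560,-50),(740,150),300):
        q=np.array(o[0])-N;print("wrist nest-frame x,y",(q@U).round(1),(q@V).round(1),"yaw",round(o[2]+3.1,1),o)
def cases():
    for n in("scene","side"):
        im,d=r.snapshot(n);im,P=cloud(n,im,d,r.get_calibration(n))
        for o in rects(im,P,26,48):
            if 90<o[1][0]<125 and 50<o[1][1]<75: print(n,o[:4])
E
python3 - <<'E'
from h import *
column(58,"wA4");cases();to(431.2,-273,160,186.4)
E
```

```text
time: 14.6
tool_pos: [655.1, 47.3, 30.2]
tcp_rot: [180.0, 0.1, 176.9]
ft_force: [0.4, -0.7, 0.9]
finger_gap: 85.3
time: 15.6
tool_pos: [654.6, 47.3, 189.5]
tcp_rot: [180.0, -0.0, 176.9]
ft_force: [-0.1, 0.6, -0.1]
finger_gap: 85.5
wrist nest-frame x,y -70.2 -0.1 yaw 89.9 ([581.9, 51.3], [79.6, 13.5], 86.8, 50.9, [321.0, 134.0], 1865, [214.0, 212.0, 208.0])
wrist nest-frame x,y 3.1 -0.1 yaw 0.0 ([655.1, 47.3], [109.8, 60.6], -3.1, 58.8, [321.0, 225.0], 10654, [240.0, 243.0, 242.0])
scene ([431.8, -272.9], [113.4, 60.2], 6.2, 38.0)
scene ([521.0, -416.1], [113.8, 59.9], 3.1, 37.8)
scene ([598.0, -277.6], [111.1, 60.1], -7.1, 37.8)
side ([600.2, -277.9], [111.4, 62.5], -7.8, 36.9)
side ([431.7, -273.2], [112.0, 61.1], 6.7, 36.9)
side ([521.9, -416.3], [113.0, 60.8], 2.8, 36.8)
t 15.75 shift [0.2051, -0.3319, 0.0286] turn [0.0003, -0.0021, -0.1658] now [654.0, 47.3, 188.2] [180.0, -0.1, 176.9] gap 85.4 f [1.4, 0.6, -0.6]
```

View pics/wA4.png

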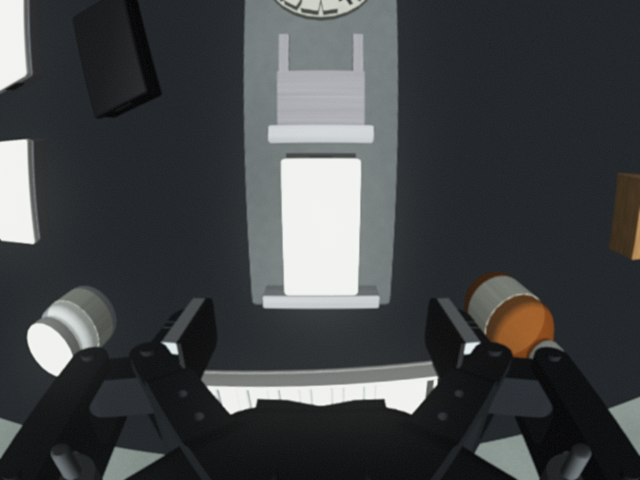

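Case A sits at nest x +3.1, y -0.1, yaw 0. Nothing else has moved. Next is case D at (599,-278).

```bash
python3 -m crank '[[[0.002,-0.016,0.002,0,0,0.005],[0.006,-0.048,0.006,0,0,0.015],[0.011,-0.090,0.010,0,0,0.025],[0.016,-0.135,0.014,0,0,0.035],[0.021,-0.180,0.018,0,0,0.045],[0.026,-0.225,0.022,0,0,0.055],[0.031,-0.268,0.025,0,0,0.062],[0.035,-0.303,0.027,0,0,0.069],[0.037,-0.323,0.028,0,0,0.072],[0.037,-0.328,0.028,0,0,0.072]]]' 0 40
python3 -m crank '[[[0,0,0,0,0,0],[0,0,0,0,0,0]]]' 0 40
python3 - <<'E'
from h import *
case_at(599,-278,tag="wD");to(599,-277.7,7,172.8)
E
```

```text
time: 17.0
tool_pos: [598.5, -279.4, 159.6]
tcp_rot: [180.0, -0.2, 172.7]
ft_force: [0.4, 0.6, -0.6]
finger_gap: 85.2
time: 17.25
tool_pos: [598.8, -278.2, 159.5]
tcp_rot: [180.0, -0.2, 172.7]
ft_force: [0.5, -0.1, -0.5]
finger_gap: 85.7
wrist ([598.9, -277.8], [109.5, 60.1], -7.2, 36.8, [321.0, 228.0], 11167, [240.0, 243.0, 241.0])
t 17.3 shift [-0.0006, 0.0004, 0.1526] turn [0.0006, -0.0031, -0.0008] now [598.8, -278.2, 159.6] [180.0, -0.2, 172.8] gap 85.4 f [0.5, 0.0, -0.1]
```

```bash
python3 -m crank '[[[0,0,0.020,0,-0.003,0],[0,0,0.050,0,-0.003,0],[0,0,0.085,0,-0.003,0],[0,0,0.118,0,-0.003,0],[0,0,0.140,0,-0.003,0],[0,0,0.151,0,-0.003,0],[0,0,0.152,0,-0.003,0],[0,0,0.152,0,-0.003,0]]]' 0 40
python3 -m crank '[[[0,0,0,0,0,0],[0,0,0,0,0,0],[0,0,0,0,0,0],[0,0,0,0,0,0],[0,0,0,0,0,0]]]' 1 40
python3 -m crank '[[[0,0,-0.006,0,0,0],[0,0,-0.020,0,0,0],[0,0,-0.050,0,0,0],[0,0,-0.090,0,0,0],[0,0,-0.120,0,0,0],[0,0,-0.132,0,0,0],[0,0,-0.132,0,0,0]]]' 1 40
cat >> h.py <<'E'
def held(tag=None):
    "front edge of the held case, relative to the TCP, in tool axes"
    s=r.sense();c=r.get_calibration("wrist");im,d=r.snapshot("wrist");im,P=cloud("wrist",im,d,c)
    if tag: cv2.imwrite(f"pics/{tag}.png",im)
    R=Ro.from_euler("xyz",s["tcp_rot"],degrees=True);Q=R.inv().apply((P-s["tool_pos"]).reshape(-1,3)).reshape(P.shape)
    m=(Q[...,2]>-45)&(Q[...,2]<-15)&(abs(Q[...,0])<80)&(abs(Q[...,1])<50)&(im.min(-1)>150)
    if m.sum()<2000: print("not held?",m.sum());return
    q=Q[m];b=cv2.minAreaRect(q[:,:2].astype(np.float32))
    A=np.c_[q[:,:2],np.ones(len(q))];co,*_=np.linalg.lstsq(A,q[:,2],rcond=None)
    print("held: front x",np.percentile(q[:,0],99.5).round(1),"(55 = centred) y",np.percentile(q[:,1],[1,50,99]).round(1),"rect ang",round(b[2],1),"top below tcp",np.median(q[:,2]).round(1),"tilt",co[:2].round(3))
E
python3 - <<'E'
from h import *
held("wD2");to(655,47.5,170,176.9)
E
```

```text
time: 18.3
tool_pos: [599.4, -278.5, 9.0]
tcp_rot: [-180.0, 0.1, 172.8]
ft_force: [0.0, 0.1, 0.2]
finger_gap: 85.2
time: 18.92
tool_pos: [600.5, -279.2, 10.8]
tcp_rot: [-179.9, 0.3, 172.8]
ft_force: [-1.2, -0.6, 5.2]
finger_gap: 59.2
time: 19.8
tool_pos: [600.4, -279.2, 143.7]
tcp_rot: [-179.9, 0.3, 172.8]
ft_force: [-0.7, 0.0, -1.7]
finger_gap: 58.8
held: front x 55.7 (55 = centred) y [-29.    0.1  29. ] rect ang 88.9 top below tcp -26.1 tilt [-0.002 -0.001]
t 19.85 shift [-0.0139, 0.3306, -0.0282] turn [-0.0011, 0.0037, -0.0723] now [599.6, -278.8, 142.0] [-179.9, 0.2, 172.8] gap 59.2 f [-0.7, 0.2, -3.0]
```

Case D is held level with its front edge at 55.7. I'll carry it to the column, aiming for TCP x = 656.

```bash
python3 -m crank '[[[-0.001,0.016,-0.002,0,0.001,-0.005],[-0.002,0.048,-0.006,0,0.002,-0.015],[-0.004,0.090,-0.010,0,0.003,-0.025],[-0.006,0.135,-0.014,0,0.004,-0.035],[-0.008,0.180,-0.018,0,0.004,-0.045],[-0.010,0.225,-0.022,0,0.004,-0.055],[-0.012,0.268,-0.025,0,0.004,-0.062],[-0.014,0.305,-0.027,0,0.004,-0.069],[-0.015,0.325,-0.028,0,0.004,-0.072],[-0.015,0.331,-0.028,0,0.004,-0.072]]]' 1 40
python3 -m crank '[[[0,0,0.015,0,0,0],[0,0,0.040,0,0,0],[0,0,0.065,0,0,0],[0,0,0.079,0,0,0],[0,0,0.082,0,0,0],[0,0,0.082,0,0,0],[0,0,0.082,0,0,0]]]' 1 40
python3 - <<'E'
from h import *
held("wD3");to(656,47.5,69,176.9)
E
```

```text
time: 21.1
tool_pos: [655.6, 49.1, 168.8]
tcp_rot: [-179.9, -0.1, 177.0]
ft_force: [0.3, 0.7, -3.3]
finger_gap: 59.1
time: 21.98
tool_pos: [656.4, 48.9, 88.2]
tcp_rot: [-179.9, 0.0, 177.0]
ft_force: [-0.6, 0.3, -2.1]
finger_gap: 58.9
held: front x 55.6 (55 = centred) y [-29.   -0.1  29. ] rect ang 0.6 top below tcp -26.1 tilt [-0.001 -0.001]
t 22.02 shift [0.0003, -0.0015, 0.0192] turn [-0.0011, 0.0003, 0.0014] now [656.3, 49.0, 88.2] [-179.9, 0.0, 177.0] gap 59.1 f [-0.2, 1.0, -2.1]
```

```bash
python3 -m crank '[[[0,-0.0015,0.004,-0.001,0,0.001],[0,-0.0015,0.009,-0.001,0,0.001],[0,-0.0015,0.013,-0.001,0,0.001],[0,-0.0015,0.016,-0.001,0,0.001],[0,-0.0015,0.018,-0.001,0,0.001],[0,-0.0015,0.019,-0.001,0,0.001],[0,-0.0015,0.0195,-0.001,0,0.001],[0,-0.0015,0.0195,-0.001,0,0.001]]]' 1 40
python3 -c "
from h import *
to(656,47.5,69,176.9)"
```

```text
time: 23.02
tool_pos: [656.5, 47.5, 68.9]
tcp_rot: [-180.0, 0.0, 176.9]
ft_force: [-0.6, 1.0, -0.6]
finger_gap: 59.0
t 23.02 shift [0.0005, -0.0, -0.0001] turn [-0.0001, 0.0008, 0.0005] now [656.5, 47.5, 68.9] [-180.0, 0.0, 176.9] gap 59.0 f [-0.6, 1.0, -0.6]
```

```bash
python3 -m crank '[[[0,0,0,0,0,0],[0,0,0,0,0,0],[0,0,0,0,0,0],[0,0,0,0,0,0]]]' 0 40
python3 -m crank '[[[0,0,-0.010,0,0,0],[0,0,-0.030,0,0,0],[0,0,-0.060,0,0,0],[0,0,-0.090,0,0,0],[0,0,-0.115,0,0,0],[0,0,-0.120,0,0,0],[0,0,-0.120,0,0,0]]]' 0 40
python3 - <<'E'
from h import *
column(94,"wD4");cases();to(431.5,-273,160,186.4)
E
```

```text
time: 23.52
tool_pos: [656.5, 47.5, 69.0]
tcp_rot: [-180.0, 0.0, 176.9]
ft_force: [-0.5, -0.3, 0.1]
finger_gap: 85.5
time: 24.4
tool_pos: [656.6, 47.5, 189.6]
tcp_rot: [-180.0, 0.1, 176.9]
ft_force: [0.2, 0.3, -0.5]
finger_gap: 85.6
wrist nest-frame x,y 2.9 0.3 yaw 0.0 ([654.9, 47.7], [109.4, 59.9], -3.1, 94.8, [320.0, 234.0], 13536, [241.0, 243.0, 242.0])
scene ([449.8, 55.3], [93.6, 62.9], 71.8, 38.7)
scene ([431.1, -272.6], [113.1, 60.2], 6.7, 38.1)
scene ([520.6, -416.3], [112.8, 60.4], 3.0, 37.9)
side ([432.7, -273.3], [110.7, 61.7], 6.2, 36.8)
side ([522.8, -416.9], [111.4, 61.0], 3.6, 36.7)
t 24.55 shift [0.2065, -0.3321, 0.0278] turn [-0.0001, -0.0016, -0.1654] now [655.6, 47.5, 187.4] [-180.0, -0.1, 176.9] gap 85.4 f [-0.2, -0.5, 0.4]
```

View pics/wD4.png

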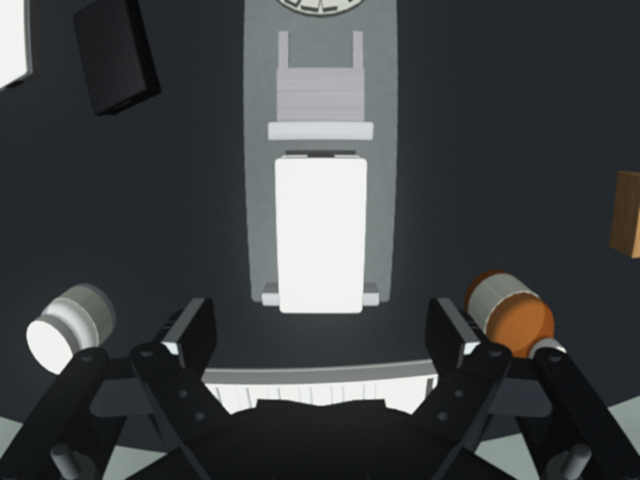

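Case D sits at nest (2.9, 0.3), flush with A. Next is case B at (431.5,-273).

```bash
python3 -m crank '[[[0.010,-0.016,0.001,0,0,-0.008],[0.030,-0.048,0.004,0,0,-0.024],[0.055,-0.088,0.007,0,0,-0.044],[0.083,-0.133,0.011,0,0,-0.066],[0.111,-0.178,0.015,0,0,-0.089],[0.139,-0.223,0.019,0,0,-0.111],[0.165,-0.265,0.022,0,0,-0.132],[0.188,-0.302,0.025,0,0,-0.150],[0.202,-0.325,0.027,0,-0.001,-0.161],[0.2065,-0.332,0.028,0,-0.001,-0.165]]]' 0 40
python3 -m crank '[[[0,0,0,0,0,0],[0,0,0,0,0,0]]]' 0 40
python3 - <<'E'
from h import *
case_at(431.5,-273,tag="wB");to(431.5,-273,7,186.4)
E
```

```text
time: 25.8
tool_pos: [430.1, -273.7, 158.7]
tcp_rot: [179.9, -0.1, -173.7]
ft_force: [0.1, -0.2, 0.6]
finger_gap: 85.7
time: 26.05
tool_pos: [430.3, -272.9, 158.3]
tcp_rot: [179.9, -0.1, -173.7]
ft_force: [-0.3, 0.5, 0.4]
finger_gap: 85.6
wrist ([431.0, -273.3], [109.0, 60.2], 6.3, 36.8, [319.0, 229.0], 11218, [240.0, 243.0, 241.0])
t 26.1 shift [-0.0013, -0.0005, 0.1515] turn [0.0017, -0.0021, -0.0015] now [430.5, -272.8, 158.5] [179.9, -0.1, -173.7] gap 85.4 f [1.2, 0.2, 0.9]
```

```bash
python3 -m crank '[[[-0.0005,-0.0005,0.020,0.001,-0.002,0],[-0.0005,-0.0005,0.050,0.001,-0.002,0],[-0.0005,-0.0005,0.085,0.001,-0.002,0],[-0.0005,-0.0005,0.118,0.001,-0.002,0],[-0.0005,-0.0005,0.140,0.001,-0.002,0],[-0.0005,-0.0005,0.150,0.001,-0.002,0],[-0.0005,-0.0005,0.151,0.001,-0.002,0],[-0.0005,-0.0005,0.151,0.001,-0.002,0]]]' 0 40
python3 -m crank '[[[0,0,0,0,0,0],[0,0,0,0,0,0],[0,0,0,0,0,0],[0,0,0,0,0,0],[0,0,0,0,0,0]]]' 1 40
python3 -m crank '[[[0,0,-0.006,0,0,0],[0,0,-0.020,0,0,0],[0,0,-0.050,0,0,0],[0,0,-0.090,0,0,0],[0,0,-0.130,0,0,0],[0,0,-0.162,0,0,0],[0,0,-0.178,0,0,0],[0,0,-0.182,0,0,0],[0,0,-0.182,0,0,0]]]' 1 40
python3 - <<'E'
from h import *
held("wB2");to(655,47.5,190,176.9)
E
```

```text
time: 27.1
tool_pos: [431.6, -273.5, 8.5]
tcp_rot: [-180.0, 0.1, -173.7]
ft_force: [0.9, 0.0, 0.5]
finger_gap: 85.3
time: 27.72
tool_pos: [432.5, -274.2, 9.9]
tcp_rot: [-179.9, 0.2, -173.7]
ft_force: [-0.4, 0.3, 6.5]
finger_gap: 59.6
time: 28.85
tool_pos: [431.5, -273.5, 190.8]
tcp_rot: [-179.9, 0.1, -173.7]
ft_force: [0.0, -0.3, -3.0]
finger_gap: 59.2
held: front x 55.4 (55 = centred) y [-28.9  -0.   29. ] rect ang 0.6 top below tcp -27.0 tilt [ 0.    -0.002]
t 28.9 shift [-0.2577, 0.2942, 0.0004] turn [-0.0003, 0.001, 0.1646] now [431.3, -273.4, 190.3] [-180.0, 0.1, -173.7] gap 59.2 f [0.5, 0.7, -2.8]
```

```bash
python3 -m crank '[[[-0.012,0.014,0,0,0,0.008],[-0.037,0.042,0,0,0,0.024],[-0.069,0.078,0,0,0,0.044],[-0.103,0.118,0,0,0,0.066],[-0.138,0.158,0,0,0,0.089],[-0.172,0.197,0,0,0,0.110],[-0.205,0.234,0,0,0,0.131],[-0.234,0.267,0,0,0,0.150],[-0.252,0.288,0,0,0,0.161],[-0.258,0.294,0,0,0.001,0.165]]]' 1 40
python3 -m crank '[[[0,0,0.010,0,0,0],[0,0,0.030,0,0,0],[0,0,0.050,0,0,0],[0,0,0.060,0,0,0],[0,0,0.063,0,0,0],[0,0,0.063,0,0,0],[0,0,0.063,0,0,0]]]' 1 40
python3 - <<'E'
from h import *
held("wB3");to(655.5,47.5,104.2,176.9)
E
```

```text
time: 30.15
tool_pos: [654.9, 49.0, 188.0]
tcp_rot: [-180.0, -0.2, 177.0]
ft_force: [-0.2, -0.0, -3.2]
finger_gap: 59.4
time: 31.02
tool_pos: [655.4, 49.0, 126.1]
tcp_rot: [-180.0, -0.1, 177.0]
ft_force: [0.3, 0.3, -2.7]
finger_gap: 59.1
held: front x 55.4 (55 = centred) y [-29.   -0.1  28.9] rect ang 0.9 top below tcp -26.9 tilt [ 0.    -0.002]
t 31.07 shift [-0.0003, -0.0015, 0.0219] turn [-0.0001, -0.0016, 0.0014] now [655.3, 49.0, 126.1] [-180.0, -0.1, 177.0] gap 59.1 f [0.4, -0.3, -2.5]
```

```bash
python3 -m crank '[[[0,-0.0015,0.004,0,-0.001,0.001],[0,-0.0015,0.009,0,-0.001,0.001],[0,-0.0015,0.014,0,-0.001,0.001],[0,-0.0015,0.018,0,-0.001,0.001],[0,-0.0015,0.0205,0,-0.001,0.001],[0,-0.0015,0.0215,0,-0.001,0.001],[0,-0.0015,0.022,0,-0.001,0.001],[0,-0.0015,0.022,0,-0.001,0.001]]]' 1 40
python3 -c "
from h import *
to(655.5,47.5,104.2,176.9)"
```

```text
time: 32.08
tool_pos: [655.3, 47.5, 104.3]
tcp_rot: [-180.0, -0.0, 176.9]
ft_force: [0.7, 0.0, -2.1]
finger_gap: 59.1
t 32.08 shift [-0.0002, -0.0, 0.0001] turn [-0.0001, -0.0004, 0.0004] now [655.3, 47.5, 104.3] [-180.0, -0.0, 176.9] gap 59.1 f [0.7, 0.0, -2.1]
```

Not resting yet (-2.1 N), so I'll go about 1 mm lower.

```bash
python3 -m crank '[[[0,0,0.0005,0,0,0],[0,0,0.001,0,0,0],[0,0,0.001,0,0,0]]]' 1 40
python3 -c "
from h import *
to(655.5,47.5,104.2,176.9)"
```

```text
time: 32.45
tool_pos: [655.5, 47.5, 104.0]
tcp_rot: [-180.0, 0.0, 176.9]
ft_force: [-2.5, 0.6, 2.8]
finger_gap: 59.3
t 32.45 shift [0.0, 0.0, -0.0002] turn [-0.0001, 0.0003, 0.0004] now [655.5, 47.5, 104.0] [-180.0, 0.0, 176.9] gap 59.3 f [-2.5, 0.6, 2.8]
```

```bash
python3 -m crank '[[[0,0,0,0,0,0],[0,0,0,0,0,0],[0,0,0,0,0,0],[0,0,0,0,0,0]]]' 0 40
python3 -m crank '[[[0,0,-0.010,0,0,0],[0,0,-0.030,0,0,0],[0,0,-0.060,0,0,0],[0,0,-0.085,0,0,0],[0,0,-0.098,0,0,0],[0,0,-0.100,0,0,0],[0,0,-0.100,0,0,0]]]' 0 40
python3 - <<'E'
from h import *
column(130,"wB4");cases();to(522,-416.4,180,183)
E
```

```text
time: 32.95
tool_pos: [655.5, 47.5, 103.9]
tcp_rot: [-180.0, 0.0, 176.9]
ft_force: [0.4, -0.0, 0.7]
finger_gap: 85.9
time: 33.83
tool_pos: [655.1, 47.5, 203.1]
tcp_rot: [-180.0, -0.0, 176.9]
ft_force: [-0.4, -0.5, -0.0]
finger_gap: 85.3
wrist nest-frame x,y 2.3 0.1 yaw -0.1 ([654.3, 47.6], [109.4, 60.6], -3.2, 130.8, [321.0, 244.0], 16116, [241.0, 243.0, 242.0])
scene ([522.0, -416.0], [111.7, 60.1], 3.3, 37.9)
side ([522.9, -417.0], [112.2, 61.9], 4.5, 36.8)
t 33.98 shift [0.1077, -0.4704, 0.0227] turn [-0.0001, -0.0021, -0.106] now [654.8, 47.5, 202.4] [-180.0, -0.1, 176.9] gap 85.4 f [-0.1, 0.2, 0.7]
```

View pics/wB4.png

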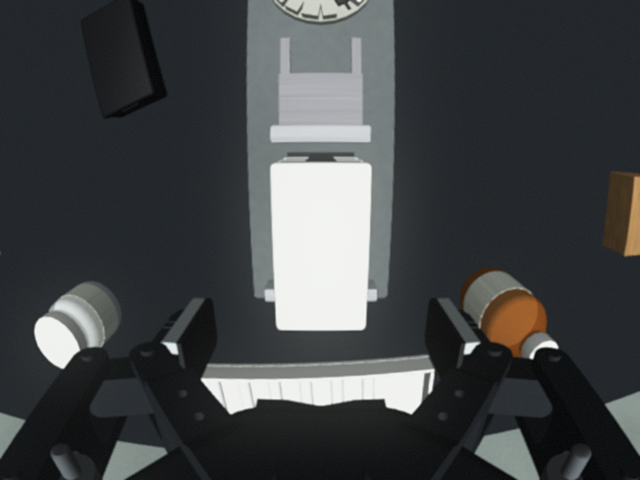

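Three cases are stacked and flush. The last one is C at (522,-416).

```bash
python3 -m crank '[[[0.003,-0.014,0,0,0,-0.003],[0.009,-0.040,0,0,0,-0.009],[0.018,-0.078,0,0,0,-0.018],[0.028,-0.122,0,0,0,-0.028],[0.040,-0.172,0,0,0,-0.040],[0.051,-0.222,0.005,0,0,-0.050],[0.063,-0.272,0.010,0,0,-0.062],[0.074,-0.322,0.018,0,0,-0.073],[0.085,-0.370,0.025,0,0,-0.084],[0.094,-0.410,0.032,0,0,-0.093]]]' 0 40
python3 -c "
from h import *
to(522,-416.4,160,183)"
```

```text
time: 35.22
tool_pos: [537.0, -359.3, 169.9]
tcp_rot: [180.0, -0.2, -177.8]
ft_force: [0.7, 0.2, 0.2]
finger_gap: 85.1
t 35.23 shift [0.0172, -0.0565, 0.01] turn [0.0001, -0.0029, -0.0139] now [537.0, -359.3, 169.9] [180.0, -0.2, -177.8] gap 85.1 f [0.7, 0.2, 0.2]
```

```bash
python3 -m crank '[[[0.008,-0.025,0.004,0,0,-0.006],[0.013,-0.043,0.008,0,-0.001,-0.011],[0.016,-0.053,0.010,0,-0.002,-0.014],[0.017,-0.0565,0.010,0,-0.003,-0.014],[0.017,-0.0565,0.010,0,-0.003,-0.014],[0.017,-0.0565,0.010,0,-0.003,-0.014]]]' 0 40
python3 - <<'E'
from h import *
case_at(522,-416,tag="wC");to(522,-416.4,7,183)
E
```

```text
time: 35.98
tool_pos: [522.8, -415.7, 160.3]
tcp_rot: [180.0, 0.0, -176.9]
ft_force: [-0.1, 0.6, 0.0]
finger_gap: 85.2
wrist ([522.0, -416.6], [109.6, 60.1], 3.0, 36.8, [319.0, 226.0], 11133, [240.0, 243.0, 241.0])
t 36.02 shift [0.0008, -0.0006, 0.1533] turn [-0.0001, 0.0005, 0.0011] now [522.7, -415.7, 160.3] [-180.0, 0.0, -176.9] gap 85.5 f [-0.1, -0.1, -0.4]
```

View pics/wC.png

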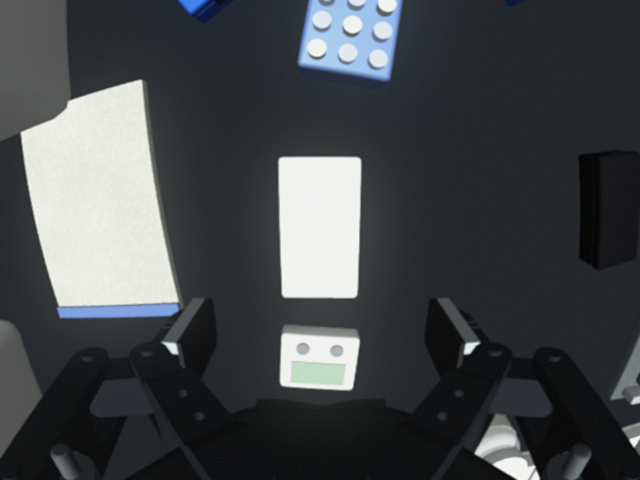

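Case C is clear of the tube block at (350,30) and the timer at (318,358). I'll grip it.

```bash
python3 -m crank '[[[0.0005,-0.001,0.020,0,0,0.001],[0.0005,-0.001,0.050,0,0,0.001],[0.0005,-0.001,0.085,0,0,0.001],[0.0005,-0.001,0.118,0,0,0.001],[0.0005,-0.001,0.140,0,0,0.001],[0.0005,-0.001,0.151,0,0,0.001],[0.0005,-0.001,0.153,0,0,0.001],[0.0005,-0.001,0.153,0,0,0.001]]]' 0 40
python3 -m crank '[[[0,0,0,0,0,0],[0,0,0,0,0,0],[0,0,0,0,0,0],[0,0,0,0,0,0],[0,0,0,0,0,0]]]' 1 40
python3 -m crank '[[[0,0,-0.006,0,0,0],[0,0,-0.020,0,0,0],[0,0,-0.050,0,0,0],[0,0,-0.090,0,0,0],[0,0,-0.140,0,0,0],[0,0,-0.185,0,0,0],[0,0,-0.205,0,0,0],[0,0,-0.212,0,0,0],[0,0,-0.212,0,0,0]]]' 1 40
python3 - <<'E'
from h import *
held("wC2");to(654.8,47.5,220,176.9)
E
```

```text
time: 37.02
tool_pos: [523.1, -417.5, 8.6]
tcp_rot: [-179.9, 0.1, -177.0]
ft_force: [-0.3, -0.5, 0.5]
finger_gap: 85.5
time: 37.65
tool_pos: [524.0, -418.3, 10.3]
tcp_rot: [-179.8, 0.2, -177.0]
ft_force: [0.2, 0.6, 6.0]
finger_gap: 59.4
time: 38.78
tool_pos: [522.8, -417.2, 220.7]
tcp_rot: [-179.9, 0.1, -177.0]
ft_force: [-0.6, -0.5, -3.4]
finger_gap: 59.2
held: front x 56.2 (55 = centred) y [-28.9   0.2  29. ] rect ang 90.0 top below tcp -26.5 tilt [-0.001 -0.003]
t 38.83 shift [-0.1565, 0.4568, -0.0003] turn [-0.0008, 0.0014, 0.1066] now [522.5, -416.9, 219.9] [-180.0, 0.1, -177.0] gap 59.1 f [-0.2, 0.7, -3.2]
```

```bash
python3 -m crank '[[[-0.005,0.014,0,0,0,0.003],[-0.014,0.040,0,0,0,0.009],[-0.027,0.078,0,0,0,0.018],[-0.042,0.122,0,0,0,0.028],[-0.059,0.172,0,0,0,0.040],[-0.077,0.222,0,0,0,0.051],[-0.094,0.272,0,0,0,0.063],[-0.111,0.322,0,0,0,0.075],[-0.127,0.368,0,0,0,0.086],[-0.140,0.406,0,0,0,0.095]]]' 1 40
python3 -c "
from h import *
to(656,47.5,210,176.9)"
```

```text
time: 40.08
tool_pos: [640.3, -0.9, 218.0]
tcp_rot: [-180.0, -0.1, 177.6]
ft_force: [0.1, -0.1, -3.0]
finger_gap: 59.1
t 40.08 shift [-0.0137, 0.049, 0.008] turn [-0.0001, -0.0011, 0.0126] now [640.3, -0.9, 218.0] [-180.0, -0.1, 177.6] gap 59.1 f [0.1, -0.1, -3.0]
```

```bash
python3 -m crank '[[[-0.006,0.020,0,0,0,0.005],[-0.010,0.036,0.002,0,0,0.009],[-0.013,0.046,0.005,0,-0.001,0.012],[-0.014,0.049,0.008,0,-0.001,0.013],[-0.014,0.049,0.025,0,-0.001,0.013],[-0.014,0.049,0.045,0,-0.001,0.013],[-0.014,0.049,0.056,0,-0.001,0.013],[-0.014,0.049,0.058,0,-0.001,0.013],[-0.014,0.049,0.058,0,-0.001,0.013]]]' 1 40
python3 - <<'E'
from h import *
held("wC3");to(656,47.5,140.7,176.9)
E
```

```text
time: 41.2
tool_pos: [656.4, 47.3, 160.1]
tcp_rot: [-180.0, 0.0, 176.9]
ft_force: [1.1, -0.6, -2.3]
finger_gap: 59.2
held: front x 56.3 (55 = centred) y [-28.9   0.2  29. ] rect ang 88.6 top below tcp -26.6 tilt [-0.001 -0.003]
t 41.25 shift [0.0007, 0.0001, 0.02] turn [-0.0001, 0.001, -0.0005] now [656.7, 47.4, 160.7] [-180.0, 0.1, 176.9] gap 59.1 f [-0.3, 0.5, -2.0]
```

```bash
python3 -m crank '[[[0.0005,0,0.004,0,0.001,0],[0.0005,0,0.008,0,0.001,0],[0.0005,0,0.012,0,0.001,0],[0.0005,0,0.016,0,0.001,0],[0.0005,0,0.0185,0,0.001,0],[0.0005,0,0.0198,0,0.001,0],[0.0005,0,0.0203,0,0.001,0],[0.0005,0,0.0203,0,0.001,0]]]' 1 40
python3 -c "
from h import *
to(656,47.5,140.4,176.9)"
```

```text
time: 42.25
tool_pos: [656.3, 47.4, 140.6]
tcp_rot: [-180.0, 0.0, 176.9]
ft_force: [-0.3, -1.1, -1.8]
finger_gap: 59.2
t 42.25 shift [0.0003, 0.0001, 0.0002] turn [-0.0001, 0.0004, -0.0005] now [656.3, 47.4, 140.6] [-180.0, 0.0, 176.9] gap 59.2 f [-0.3, -1.1, -1.8]
```

```bash
python3 -m crank '[[[0,0,0.0003,0,0,0],[0,0,0.0007,0,0,0],[0,0,0.0007,0,0,0]]]' 1 40
python3 -c "
from h import *
to(656,47.5,140.4,176.9)"
```

```text
time: 42.62
tool_pos: [656.5, 47.4, 140.4]
tcp_rot: [-180.0, 0.0, 176.9]
ft_force: [-2.9, -0.3, 1.8]
finger_gap: 59.6
t 42.62 shift [0.0005, 0.0001, -0.0] turn [-0.0001, 0.0008, -0.0005] now [656.5, 47.4, 140.4] [-180.0, 0.0, 176.9] gap 59.6 f [-2.9, -0.3, 1.8]
```

```bash
python3 -m crank '[[[0,0,0,0,0,0],[0,0,0,0,0,0],[0,0,0,0,0,0],[0,0,0,0,0,0]]]' 0 40
python3 -m crank '[[[0,0,-0.010,0,0,0],[0,0,-0.030,0,0,0],[0,0,-0.060,0,0,0],[0,0,-0.085,0,0,0],[0,0,-0.098,0,0,0],[0,0,-0.100,0,0,0],[0,0,-0.100,0,0,0]]]' 0 40
python3 - <<'E'
from h import *
column(166,"wC4");cases();to(437,59.4,175,116.9)
for n in ("side","scene"):
    im,d=r.snapshot(n);cv2.imwrite(f"pics/{n}C4.png",im)
E
```

```text
time: 43.12
tool_pos: [656.5, 47.4, 140.4]
tcp_rot: [-180.0, 0.1, 176.9]
ft_force: [0.9, -0.2, -0.2]
finger_gap: 85.1
time: 44.0
tool_pos: [656.0, 47.4, 239.5]
tcp_rot: [-180.0, -0.0, 176.9]
ft_force: [0.3, -0.2, -0.5]
finger_gap: 85.5
wrist nest-frame x,y 2.0 0.1 yaw 0.0 ([654.0, 47.6], [109.1, 60.6], -3.1, 166.8, [320.0, 242.0], 16064, [241.0, 243.0, 242.0])
t 44.15 shift [0.219, 0.0001, 0.0642] turn [-0.0009, -0.0012, 1.0467] now [655.8, 47.4, 238.9] [-180.0, -0.1, 176.9] gap 85.2 f [-0.2, 0.9, 0.1]
```

View pics/wC4.png

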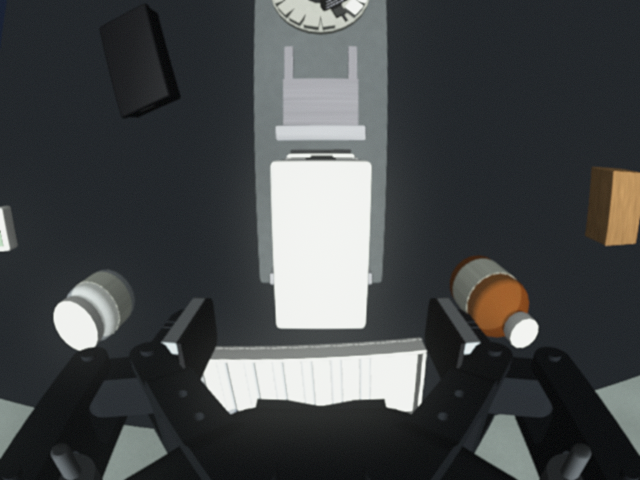

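View pics/sideC4.png

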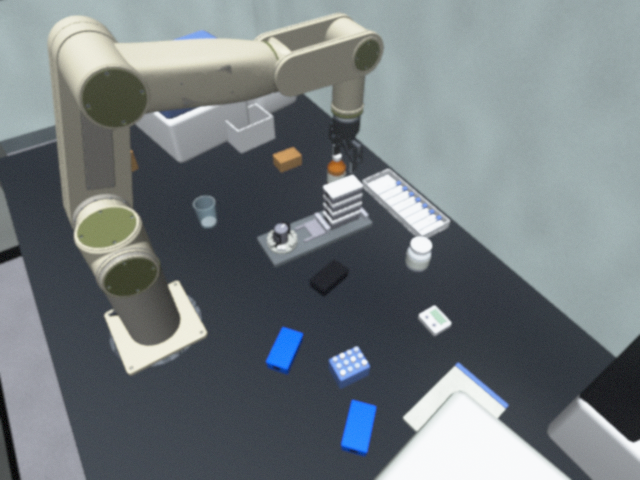

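View pics/sceneC4.png

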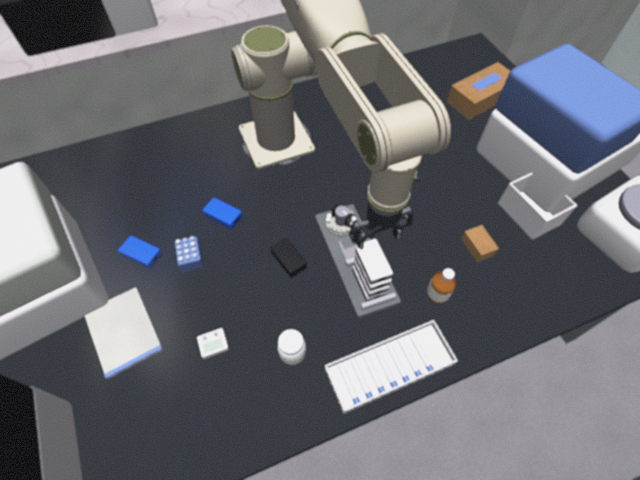

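All four cases stand in one column: the tops' x,y offsets are (3.1,-0.1), (2.9,0.3), (2.3,0.1) and (2.0,0.1). No white case is left on the table, and the dial is still at LOAD. I'll go back to the dial, keeping high over the column.

```bash
python3 -m crank '[[[0.010,0,0,0,0,0.05],[0.030,0,0,0,0,0.14],[0.055,0,0,0,0,0.26],[0.082,0,0,0,0,0.39],[0.110,0,0,0,0,0.53],[0.138,0,0.005,0,0,0.66],[0.165,0,0.015,0,0,0.79],[0.190,0,0.030,0,0,0.91],[0.210,0,0.045,0,0,1.01],[0.2185,0,0.060,-0.001,-0.001,1.052]]]' 0 35
python3 - <<'E'
from h import *
im,d=r.snapshot("scene")
to(437.2,59.3,130,116.6)
c=r.get_calibration("wrist");im,d=r.snapshot("wrist");cv2.imwrite("pics/w5.png",im);im,P=cloud("wrist",im,d,c)
m=(P[...,2]>78)&(P[...,2]<100)&(P[...,0]>370)&(P[...,0]<500)&(P[...,1]>0)&(P[...,1]<120)&(im.max(-1)<90)
n,l,st,ce=cv2.connectedComponentsWithStats(m.astype(np.uint8))
for i in range(1,n):
    if st[i,4]>100: q=P[l==i];print(st[i,4],ce[i],[np.round(a,1) for a in cv2.minAreaRect(q[:,:2].astype(np.float32))])
to(437.2,59.3,130,116.6)
E
```

```text
time: 45.5
tool_pos: [436.7, 59.4, 178.7]
tcp_rot: [180.0, -0.0, 116.5]
ft_force: [-0.2, 0.7, -0.4]
finger_gap: 85.5
t 45.55 shift [-0.0011, 0.0019, 0.0465] turn [-0.0028, -0.0015, -0.0034] now [435.1, 59.4, 176.5] [-179.8, -0.1, 116.4] gap 85.3 f [-0.5, -0.7, -1.4]
515 [362.8368932  243.88932039] [array([459.6,  71.8]), array([ 7.8, 26.4]), np.float64(26.7)]
529 [285.34782609 244.35538752] [array([413.3,  48.4]), array([ 8.8, 26.4]), np.float64(27.0)]
t 45.6 shift [-0.0008, 0.0013, 0.0475] turn [-0.0024, -0.0014, -0.0004] now [435.8, 59.4, 177.5] [-179.9, -0.1, 116.6] gap 85.4 f [0.4, 0.2, 0.6]
```

View pics/w5.png

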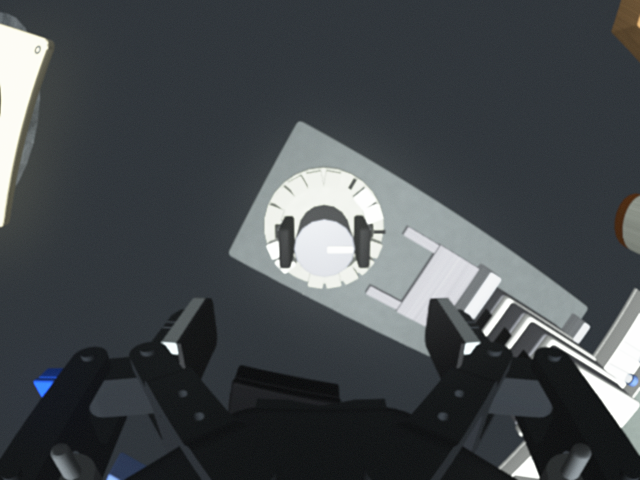

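The tabs are at (286,242) and (362,242), still out at LOAD. I'll descend and squeeze.

```bash
python3 -m crank '[[[0,0.001,0.015,-0.002,-0.001,0],[0,0.001,0.038,-0.002,-0.001,0],[0,0.001,0.065,-0.002,-0.001,0],[0,0.001,0.090,-0.002,-0.001,0],[0,0.001,0.110,-0.002,-0.001,0],[0,0.001,0.119,-0.002,-0.001,0],[0,0.001,0.120,-0.002,-0.001,0],[0,0.001,0.120,-0.002,-0.001,0]]]' 0 35
python3 -m crank '[[[0,0,0,0,0,0],[0,0,0,0,0,0],[0,0,0,0,0,0],[0,0,0,0,0,0],[0,0,0,0,0,0],[0,0,0,0,0,0]]]' 1 35
python3 -c "
from h import *
to(437.2,59.3,57,116.6)"
```

```text
time: 46.6
tool_pos: [437.1, 59.8, 58.2]
tcp_rot: [180.0, 0.0, 116.6]
ft_force: [0.5, 0.1, -0.5]
finger_gap: 85.4
time: 47.35
tool_pos: [437.6, 59.6, 60.0]
tcp_rot: [179.9, 0.1, 116.6]
ft_force: [-7.3, -2.0, 16.3]
finger_gap: 45.6
t 47.35 shift [-0.0001, -0.0005, 0.003] turn [0.001, 0.0011, 0.0001] now [437.6, 59.6, 60.0] [179.9, 0.1, 116.6] gap 45.6 f [-7.3, -2.0, 16.3]
```

```bash
python3 -m crank '[[[0,0,0,0,0,-0.05],[0,0,0,0,0,-0.15],[0,0,0,0,0,-0.27],[0,0,0,0,0,-0.39],[0,0,0,0,0,-0.51],[0,0,0,0,0,-0.63],[0,0,0,0,0,-0.75],[0,0,0,0,0,-0.87],[0,0,0,0,0,-0.98],[0,0,0,0,0,-1.07]]]' 1 35
python3 -c "
from h import *
print(r.sense()['wrist_torque']);to(437.2,59.3,57,176.9)
im,d=r.snapshot('wrist');cv2.imwrite('pics/w6.png',im)"
```

```text
time: 48.6
tool_pos: [437.2, 59.1, 60.4]
tcp_rot: [-179.9, 0.0, 178.1]
ft_force: [-5.0, -3.3, 5.4]
finger_gap: 45.0
[-0.49305974  0.81544794 -0.7269215 ]
t 48.6 shift [-0.0, 0.0002, 0.0034] turn [-0.0013, 0.0004, 0.0205] now [437.2, 59.1, 60.4] [-179.9, 0.0, 178.1] gap 45.0 f [-5.0, -3.3, 5.4]
```

View pics/w6.png

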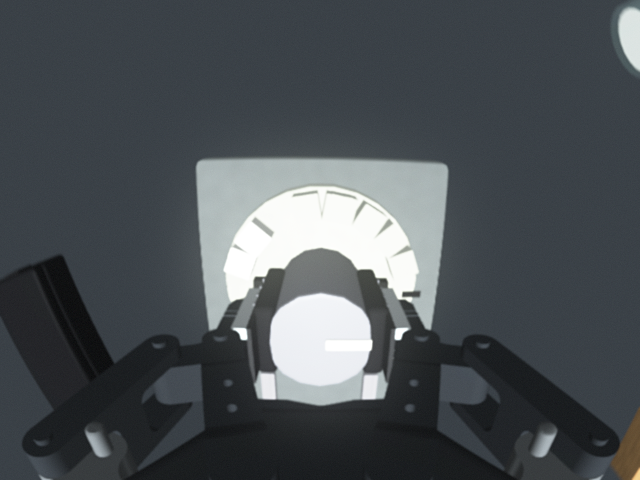

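The dial is back at LOCK against the stop (-0.73 Nm). I'll release, lift, and check.

```bash
python3 -m crank '[[[0,0,0,0,0,0],[0,0,0,0,0,0],[0,0,0,0,0,0],[0,0,0,0,0,0],[0,0,0,0,0,0]]]' 0 35
python3 -m crank '[[[0,0,-0.008,0,0,0],[0,0,-0.025,0,0,0],[0,0,-0.050,0,0,0],[0,0,-0.080,0,0,0],[0,0,-0.110,0,0,0],[0,0,-0.120,0,0,0],[0,0,-0.120,0,0,0],[0,0,-0.120,0,0,0]]]' 0 35
python3 - <<'E'
from h import *
c=r.get_calibration("wrist");im,d=r.snapshot("wrist");cv2.imwrite("pics/w7.png",im);im,P=cloud("wrist",im,d,c)
m=(P[...,2]>78)&(P[...,2]<100)&(P[...,0]>370)&(P[...,0]<500)&(P[...,1]>0)&(P[...,1]<120)&(im.max(-1)<90)
n,l,st,ce=cv2.connectedComponentsWithStats(m.astype(np.uint8))
for i in range(1,n):
    if st[i,4]>100: q=P[l==i];print(st[i,4],ce[i],[np.round(a,1) for a in cv2.minAreaRect(q[:,:2].astype(np.float32))])
for nm in("scene","side"):
    im,d=r.snapshot(nm);im,P=cloud(nm,im,d,r.get_calibration(nm));cv2.imwrite(f"pics/{nm}7.png",cv2.resize(im[140:340,240:440] if nm=="scene" else im[130:300,220:420],None,fx=3,fy=3))
    for o in rects(im,P,150,180,True,(560,-50),(740,150),50):
        q=np.array(o[0])-N;print(nm,(q@U).round(1),(q@V).round(1),o[1:4])
to(655,47.5,240,176.9)
E
```

```text
time: 49.28
tool_pos: [437.3, 59.1, 60.5]
tcp_rot: [-179.9, 0.0, 178.3]
ft_force: [0.0, 0.4, 0.4]
finger_gap: 85.4
time: 50.28
tool_pos: [436.5, 59.3, 179.2]
tcp_rot: [-179.9, -0.1, 178.3]
ft_force: [-0.9, -0.0, -0.3]
finger_gap: 85.7
scene 5.9 -0.4 ([110.9, 59.8], -3.3, 167.5)
side 5.8 -0.2 ([112.6, 64.7], -3.4, 167.2)
t 50.42 shift [-0.2187, -0.0054, -0.0611] turn [-0.0014, -0.0016, 0.0246] now [436.5, 59.3, 179.2] [-179.9, -0.1, 178.3] gap 85.5 f [-0.5, -0.2, -0.0]
```

View pics/w7.png

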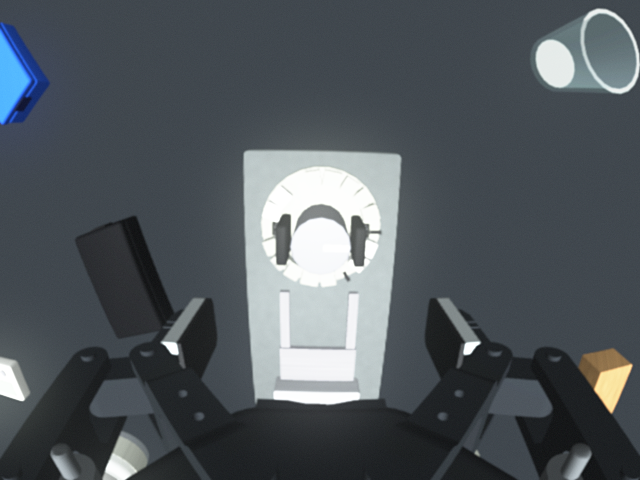

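View pics/scene7.png

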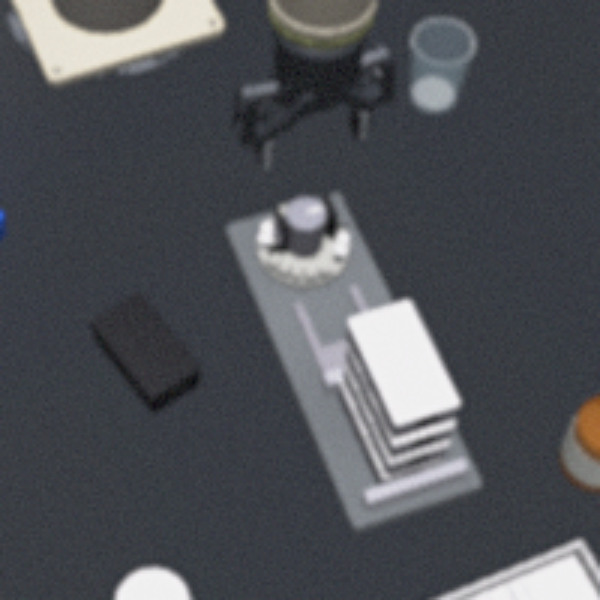

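View pics/side7.png

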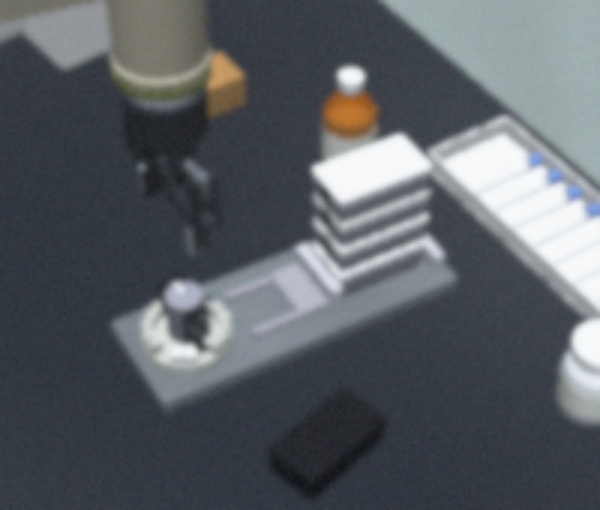

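```bash
python3 - <<'E'
from h import *
c=r.get_calibration("wrist");im,d=r.snapshot("wrist");im,P=cloud("wrist",im,d,c)
m=(P[...,2]>78)&(P[...,2]<100)&(P[...,0]>370)&(P[...,0]<500)&(P[...,1]>0)&(P[...,1]<120)&(im.max(-1)<130)
n,l,st,ce=cv2.connectedComponentsWithStats(m.astype(np.uint8))
for i in range(1,n):
    if st[i,4]>100: q=P[l==i];print(st[i,4],ce[i],[np.round(a,1) for a in cv2.minAreaRect(q[:,:2].astype(np.float32))])
for nm in("scene","side"):
    im,d=r.snapshot(nm);im,P=cloud(nm,im,d,r.get_calibration(nm))
    L=P[...,:2]-N;X=L@U;Y=L@V
    for k in range(4):
        z0=22+36*k
        m=(P[...,2]>z0+8)&(P[...,2]<z0+30)&(abs(X)<85)&(Y<-22)&(Y>-40)
        if k==0: m&=(abs(Y+30)<6)
        if m.sum()>10: print(nm,k,m.sum(),"X range",np.percentile(X[m],[1,99]).round(1),"mid",np.percentile(X[m],[1,99]).mean().round(1),"Y",np.median(Y[m]).round(1))
E
```

```text
479 [281.70981211 242.03966597] [array([435.1,  32.5]), array([ 8.8, 27.3]), np.float64(87.0)]
513 [358.49317739 243.59064327] [array([437.5,  84.7]), array([ 9.1, 26.8]), np.float64(81.1)]
scene 0 115 X range [-82.3  74. ] mid -4.2 Y -29.1
scene 1 78 X range [-46.3  61.2] mid 7.5 Y -28.0
scene 2 83 X range [-44.3  61.5] mid 8.6 Y -28.2
scene 3 81 X range [-42.7  58.6] mid 8.0 Y -28.8
side 0 165 X range [-77.   72.6] mid -2.2 Y -28.6
side 1 128 X range [-43.5  62.4] mid 9.5 Y -27.8
side 2 145 X range [-43.9  60.6] mid 8.3 Y -27.7
side 3 149 X range [-45.6  58.1] mid 6.2 Y -28.1
```

```bash
python3 - <<'E'
from h import *
for nm in("scene","side"):
    im,d=r.snapshot(nm);im,P=cloud(nm,im,d,r.get_calibration(nm))
    m=(P[...,2]>155)&(P[...,2]<178)&(np.hypot(P[...,0]-655,P[...,1]-47.5)<40)&(im.min(-1)>150)
    q=P[m];A=np.c_[q[:,:2],np.ones(len(q))];co,*_=np.linalg.lstsq(A,q[:,2],rcond=None);print(nm,m.sum(),"top tilt",co[:2].round(3))
s=r.sense();print(s["time"],s["ft_force"].round(1),np.abs(s["qd"]).max().round(2))
r.hand_in()
E
```

```text
scene 574 top tilt [0.004 0.009]
side 326 top tilt [0.007 0.041]
50.675 [-0.3 -0.5 -0.3] 0.16
the job is handed in; nothing more can be done
```

The job is handed in after about 51 s: all four closed cases stand in one column on the loading place, and the dial is back at LOCK. `hand_in` gave no verdict.

- **To LOAD:** I squeezed the tabs and turned the dial about 60° clockwise. The tabs sprang out again, measured about 52 mm apart centre to centre.
- **Stacking:** As I placed each case, its top measured 2.0 to 3.1 mm from the nest centre along x, at most 0.3 mm along y, and within 0.1° in yaw. The black and blue look-alikes and the bench things were not touched.
- **Back to LOCK:** I squeezed the tabs again and turned the dial back. It now sits within about half a degree of where it was found, and the tab centres are 52.2 mm apart, so both tabs are out.
- **Final column:** Locking slid the column about 3 mm towards the fence. Both fixed cameras put the top case at x about +5.9 mm.
- **Robot:** The arm is clear above the dial, with no contact force.

**Less certain checks:**
- **Lower cases:** the coarse side-face depth put the second and third cases at about 7.5 to 9.5 mm. That is still inside the 14 mm and 10 mm limits. The same method could not isolate the bottom case, which the fence limits to about +8 mm.
- **Tilt:** the last tilt check of the top case disagreed. The scene camera gave at most 0.009 rad, while the shallower side camera gave 0.041 rad. I took the second to be depth noise, and it is also under the 0.05 limit.

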